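# Clear the ceramics-mending bench into the bench chest

## Task

Clear the mending bench: lay every carton of shards flat in the chest's open drawer and slide the drawer fully home without slamming it, and raise the chest's lid until its struts hold it open, then stand every glue bottle upright, cap up, in a hole of the rack inside. Leave the lid standing open for the next job, and leave the broken dish, the loose shard and the brush mug where they are.

Things in the scene. Friction and masses are not known exactly. Their poses are not given: they have to be found in the camera images.
- chest: Grey sheet-metal bench chest, fixed to the bench: 240 mm deep (x), 320 mm wide (y), 135 mm high without its lid, 190 mm with the lid shut. Origin under its centre on the bench; its front (drawer side, towards the robot) faces its own -x, z up. Walls 6 mm. Above the drawer is an open-topped well, floor 78 mm over the bench, rim 135 mm; a wooden rack 25 mm high stands on the well floor in its front half
- chest_lid: The chest's lid, a cap 55 mm deep on two gas struts. Origin at the middle of its front lower edge; z upright when shut, leaning back by the opening angle: 0 shut, 1.4 rad open at its stop. Hinge along the chest's rear top edge (120 mm behind the chest's origin, 136 mm up). Below about 0.45 rad it drops shut; past that the struts carry it to the stop at moderate speed and hold it
- lid_handle (a point): middle of the lid's handle: round bar 10 mm thick, 120 mm long along the chest's y, 35 mm in front of the lid's front face. Lid shut: 160 mm over the bench, overhanging the open drawer, 275 mm in front of the hinge line and 24 mm above it. There is room below and behind the bar: pinch it from above or lift it from underneath; it takes under 4 N. It turns with the lid
- chest_drawer (a joint): how far the drawer stands out of the chest (m): 0 fully home, front flush with the chest; 0.165 fully out. It stands 0.13 to 0.15 out at the start and slides with about 2 N
- drawer_in (a point): centre of the drawer's inner floor, 17 mm over the bench, moves with the drawer; axes as the chest's (x to the back). Inside, the drawer is 203 mm (x) by 282 mm (y), walls 38 mm high over the floor. With the drawer out, its rear part stays under the chest, so only the front part is open from above: from 101 mm in front of this point back to the chest's front face. The gap under the chest's well leaves about 55 mm over the drawer's floor
- drawer_handle (a point): middle of the drawer's handle: a round bar 10 mm thick, 120 mm long along the chest's y, 35 mm in front of the drawer's front panel and 49 mm over the bench. The panel reaches from 9 to 71 mm over the bench
- bore1 (a point): centre of one of the three round holes of the wooden rack, at the hole's floor (78 mm over the bench). Hole 46 mm wide, 25 mm deep, 80 mm from the next one along the chest's y; it stands 65 mm behind the chest's front face
- bore2 (a point): centre of one of the three round holes of the wooden rack, at the hole's floor (78 mm over the bench). Hole 46 mm wide, 25 mm deep, 80 mm from the next one along the chest's y; it stands 65 mm behind the chest's front face
- bore3 (a point): centre of one of the three round holes of the wooden rack, at the hole's floor (78 mm over the bench). Hole 46 mm wide, 25 mm deep, 80 mm from the next one along the chest's y; it stands 65 mm behind the chest's front face
- bottle1_mid (a point): centre (half-way up) of a white glue bottle standing on the bench, 36 mm across, 100 mm high: a straight round body up to 78 mm, then a shoulder and a narrow nozzle cap. z is the bottle's axis, towards the cap. May be absent. About 0.1 kg
- bottle2_mid (a point): centre (half-way up) of a white glue bottle standing on the bench, 36 mm across, 100 mm high: a straight round body up to 78 mm, then a shoulder and a narrow nozzle cap. z is the bottle's axis, towards the cap. May be absent. About 0.1 kg
- bottle3_mid (a point): centre (half-way up) of a white glue bottle standing on the bench, 36 mm across, 100 mm high: a straight round body up to 78 mm, then a shoulder and a narrow nozzle cap. z is the bottle's axis, towards the cap. May be absent. About 0.1 kg
- carton1_mid (a point): centre of a plain cardboard carton holding sorted shards, lying on the bench, 92 mm (own x) by 46 mm (y) by 32 mm high (z). May be absent. About 0.14 kg
- carton2_mid (a point): centre of a plain cardboard carton holding sorted shards, lying on the bench, 92 mm (own x) by 46 mm (y) by 32 mm high (z). May be absent. About 0.14 kg
- carton3_mid (a point): centre of a plain cardboard carton holding sorted shards, lying on the bench, 92 mm (own x) by 46 mm (y) by 32 mm high (z). May be absent. About 0.14 kg
- broken_dish: bystander: a broken white dish about 170 mm across, 35 mm high, on the bench beside the chest; origin under its centre. Must stay where it is
- brush_mug: bystander: terracotta mug 76 mm across and 85 mm high with brushes standing in it (to 175 mm); origin under its centre. Must stay where it is
- shard: bystander: loose curved rim shard about 45 by 65 mm, 28 mm high, lying on the bench near the robot. Must stay where it is

How it is judged:
By the outcome, as a careful person would: the job done as asked, in the order asked, and still so for the second after the job is handed in, with the robot touching nothing.
Of bottle1, bottle2, bottle3 only 2 to 3 are there at a start; the rules pass over those that are not, and their reading is None.
Of carton1, carton2, carton3 only 2 to 3 are there at a start; the rules pass over those that are not, and their reading is None.
At some moment in a run one of carton1, carton2, carton3 may be knocked a few centimetres aside while the robot is not near it.
It also fails if it takes over 208 s, if anything falls off the work surface, if the arm or the gripper's body presses on something with over 40 N, if the wrist force passes 120 N, or if a joint passes its speed limit or range.

## Robot

A 6-joint arm with a two-finger parallel gripper is mounted at the origin on the work surface. World frame = base frame: x ahead of the robot, y to its left, z up, the work surface at z = 0. Lengths are in m, angles in rad, forces in N, time in s.
With the tool pointing down it reaches from about 0.3 to 0.75 m from the base axis. Payload 8.5 kg.
Tool frame: the origin (TCP) lies between the finger pads; the fingertips stand arm.tips_ahead ahead of it and the grasp point (between the pads) lies 3 mm ahead of it (arm.tips_ahead is the distance from the TCP to the fingertips, in m); z points along the fingers, y is the direction in which the jaws open and shut (so a half turn about z gives the same grasp; the last joint's range is limited). The gripper opens to 88 mm and grips with 3 to 60 N. Pads are 18 mm wide; open, the fingers measure 123 mm over their backs; the gripper's body (75 mm by 187 mm) begins 45 mm behind the grasp point.
Start: joints at [-1.448, 0.381, 1.297, -0, 1.464, -0.215], TCP at [0.182, -0.519, 0.261] pointing down, gripper open.
Joint ranges: [-3.11, 3.11], [-0.89, 2.33], [0.22, 2.48], [-1.42, 4.56], [0.17, 2.85], [-2.88, 2.88]. Speed limits (rad/s): [2.39, 2.39, 3.14, 3.14, 3.14, 3.14].

## Interface

Orientations are given as a rotation vector (axis times angle).
In Python, from workcell import arm gives the robot as it stands.
- The arm moves only by the tool step_arm, never from a script. Its argument "steps" is a list of rows, each an object with "travel": the shift along the world's x, y, z in cm, a list of three; "twist": the turn about the world's z in degrees. A call has 1 to 8 rows; each row shifts and turns the commanded pose from where the row before left it; what a row does not reach is not made up. A row lasts 1/8 s, in which the tool goes at most 62.5 mm and 10.7 degrees, less where a joint would pass 70% of its speed; a pose out of reach is approached as far as the arm can. A call with a gripper value outside its range is refused whole. "jaw" is the closure, from 0 (fully open) to 1 (shut), set as the call begins (left out, the last holds). The fingers move at their own pace and stop on an object; "grip_force" is the grip in N (left out, the last holds). Time passes only in rows, so rows that do not move let the fingers close. It gives the time, the measured TCP pose, the force and the opening at its end, in the units of the state.
- arm.sense(): the state, without advancing time (a new reading comes with each control period).
- arm.camera(name): name is "scene" or "top" or "wrist"; returns a dict with "color" (420x560x3 uint8, blue, green, red), "range_z" (420x560 float32, m along the optical axis (not along the pixel's ray), 0 where there is no reading), "camera_matrix" (3x3 intrinsics, pixels), "pose" (4x4, takes a point from camera to world coordinates); the wrist camera has in their place "T_tool_cam" (4x4, takes a point from camera to tool coordinates, whose origin is the TCP and whose axes are the flange's). Camera axes: x right, y up, looking along -z (the intrinsics and any distortion apply to the point x, -y, -z); pixel columns grow to the right and rows downward; lengths in m; the calibration is good to about 2 mm. A picture is of the moment at which its call begins: read the wrist's pose just before it.
- arm.finish_job(): hands the job in, once; it reports no verdict.
The state is a dict: "time_s": time; "joint_pos": joint angles; "qd": joint speeds; "joint_torque": joint torques, N m; "tool_pos": TCP position; "tcp_rot": TCP orientation; "ft_force": force on the tool from outside, world axes, zero at the start; "wrist_torque": the same for the moment, N m; "width": opening from 0.0 (shut) to 1.0 (fully open).
Only numpy, scipy, OpenCV 4.12 (cv2) and the standard library are available. Lean on these libraries where they do the work, as an engineer would, in place of code of your own. Each camera call takes 0.05 s, during which the arm holds its last target.

## Working session

There is one attempt and no reset: what is moved stays moved. The work goes in short steps, Python scripts to look and compute and a tool call to move; the robot and the scene stay as the last step left them, time stands still between calls to the robot, and variables do not carry over. Pictures are saved under pics/ and viewed, and the job is handed in when it is done.

Besides the shell and the picture viewer there is one more tool, called as a command line: name --argument value ..., lists and objects as JSON in quotes. step_arm: Moves the arm, as the interface text tells. Its arguments: {"type":"object","properties":{"steps":{"type":"array"},"jaw":{"type":"number"},"grip_force":{"type":"number"}},"required":["steps"]}

```bash
ls; mkdir -p pics
cat > h.py <<'E'
import numpy as np, cv2
from workcell import arm
from scipy.spatial.transform import Rotation as R
def cam(name):
    s=arm.sense(); c=arm.camera(name)
    if name=='wrist':
        T=np.eye(4);T[:3,:3]=R.from_rotvec(s['tcp_rot']).as_matrix();T[:3,3]=s['tool_pos']
        c['pose']=T@c['T_tool_cam']
    return c
def cloud(c):
    K=c['camera_matrix'];z=c['range_z'];h,w=z.shape
    u,v=np.meshgrid(np.arange(w),np.arange(h))
    x=(u-K[0,2])/K[0,0]*z;y=(v-K[1,2])/K[1,1]*z
    P=np.stack([x,-y,-z,np.ones_like(z)],-1)@c['pose'].T
    P=P[...,:3];P[z==0]=np.nan
    return P
E
python3 - <<'E'
from h import *
s=arm.sense();print({k:np.round(v,3) for k,v in s.items()},arm.tips_ahead)
for n in['scene','top','wrist']:
    c=cam(n);cv2.imwrite(f'pics/{n}0.png',c['color']);np.savez(f'{n}0.npz',P=cloud(c),c=c['color'])
    print(n,c['camera_matrix'],[k for k in c],c['pose'].round(3))
E
```

```text
pics
{'time_s': np.float64(0.0), 'joint_pos': array([-1.448,  0.381,  1.298, -0.   ,  1.464, -0.215]), 'qd': array([-0.001, -0.002,  0.001, -0.001,  0.   , -0.002]), 'joint_torque': array([-0.0000e+00, -4.3793e+01, -2.2456e+01,  7.1000e-02,  3.5000e-02,
       -0.0000e+00]), 'tool_pos': array([ 0.182, -0.519,  0.26 ]), 'tcp_rot': array([-3.095, -0.528, -0.   ]), 'ft_force': array([0.122, 0.103, 0.487]), 'wrist_torque': array([ 0.003,  0.003, -0.01 ]), 'width': np.float64(1.0)} 0.022
scene [[492.27694863   0.         276.25771204]
 [  0.         492.27694863 209.52496562]
 [  0.           0.           1.        ]] ['color', 'range_z', 'camera_matrix', 'pose'] [[-0.853 -0.418  0.312  0.979]
 [ 0.521 -0.688  0.504  0.717]
 [ 0.004  0.593  0.805  1.248]
 [ 0.     0.     0.     1.   ]]
top [[540.32782057   0.         277.47921485]
 [  0.         540.32782057 215.38372104]
 [  0.           0.           1.        ]] ['color', 'range_z', 'camera_matrix', 'pose'] [[-0.019  0.996 -0.091  0.401]
 [-1.    -0.021 -0.021 -0.011]
 [-0.023  0.091  0.996  1.625]
 [ 0.     0.     0.     1.   ]]
wrist [[306.82268707   0.         275.1516042 ]
 [  0.         306.82268707 214.18688741]
 [  0.           0.           1.        ]] ['color', 'range_z', 'camera_matrix', 'T_tool_cam', 'pose'] [[ 0.33   0.902  0.277  0.253]
 [-0.944  0.316  0.095 -0.494]
 [-0.002 -0.293  0.956  0.385]
 [ 0.     0.     0.     1.   ]]
```

View pics/scene0.png

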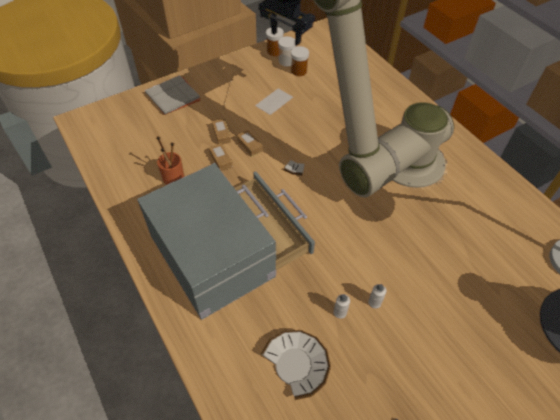

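View pics/top0.png

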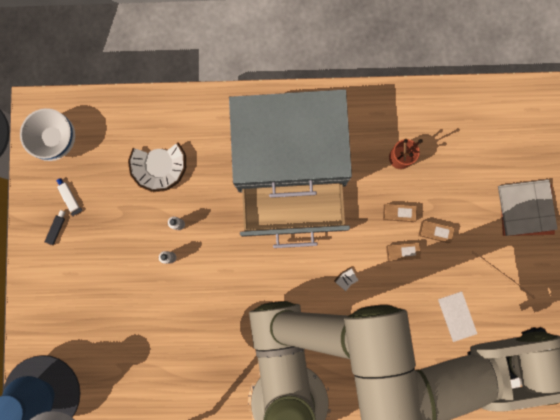

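The top view shows the chest at about (290,137), the drawer out at (294,207), cartons at (402,212), (437,230) and (405,251), bottles at (175,223) and (166,257), the shard at (348,278), and the mug at (404,153). Next I'll measure them.

Run:
```python
from h import *
d=np.load('top0.npz');P=d['P'];C=d['c']
def rep(name,u0,u1,v0,v1,z0,z1):
    q=P[v0:v1,u0:u1].reshape(-1,3);q=q[(q[:,2]>z0)&(q[:,2]<z1)]
    if len(q)<5: print(name,len(q));return
    r=cv2.minAreaRect((q[:,:2]*1000).astype(np.float32))
    print(name,len(q),'med z',np.median(q[:,2]).round(4),'mean',q.mean(0).round(4),'rect',np.round(r[0],1),np.round(r[1],1),round(r[2],1))
print('table z',np.nanmedian(P[330:350,120:200,2]))
rep('cA',375,425,198,226,.022,.05)
rep('cB',415,460,212,248,.022,.05)
rep('cC',382,425,238,266,.022,.05)
rep('b1',160,190,212,235,.05,.13)
rep('b2',152,180,246,270,.05,.13)
rep('lid',220,360,85,195,.175,.21)
rep('lidh',260,325,178,202,.145,.172)
rep('dh',265,325,232,255,.035,.06)
rep('front',230,360,222,240,.06,.08)
rep('drawerfloor',250,340,197,225,.0,.025)
rep('shard',332,362,262,294,.008,.05)
rep('mug',385,420,138,170,.07,.1)
rep('dish',125,190,140,195,.01,.05)
i=C[190:300,330:480];cv2.imwrite('pics/crop.png',cv2.resize(i,None,fx=5,fy=5))
```

```text
table z -0.0005753827147041424
cA 514 med z 0.0312 mean [ 0.5475 -0.3398  0.0312] rect [ 546.1 -352.4] [122.   53.3] 79.7
cB 539 med z 0.0317 mean [ 0.4892 -0.4404  0.0317] rect [ 494.3 -437.3] [116.3 103.3] 87.3
cC 506 med z 0.0316 mean [ 0.4328 -0.3447  0.0317] rect [ 432.8 -345.6] [46.3 93.7] 3.5
b1 140 med z 0.082 mean [0.528  0.3186 0.0818] rect [529.5 321.7] [34.2 34.1] 89.8
b2 146 med z 0.082 mean [0.4299 0.3447 0.0814] rect [429.7 348.5] [35.2 34.6] 6.2
lid 10347 med z 0.1897 mean [ 0.7459 -0.0171  0.1896] rect [748.1 -16.6] [242.2 320.4] 2.1
lidh 337 med z 0.1629 mean [ 0.606  -0.0234  0.1622] rect [608.3 -22.5] [ 42.2 176.1] 2.1
dh 245 med z 0.0515 mean [ 0.4672 -0.0242  0.0513] rect [473.3 -17.2] [ 41.  146.5] 1.9
front 486 med z 0.07 mean [ 0.4993 -0.0254  0.0699] rect [501.2 -26. ] [ 22.6 315.1] 1.2
drawerfloor 2482 med z 0.0166 mean [ 0.5621 -0.0278  0.0164] rect [562.2 -27.9] [267.3  82.5] 88.7
shard 198 med z 0.0111 mean [ 0.3568 -0.1753  0.0115] rect [ 358.8 -174.1] [64.  70.2] 62.4
mug 168 med z 0.0829 mean [ 0.7168 -0.3516  0.0826] rect [ 717.5 -351.3] [73.1 76.3] 16.4
dish 1712 med z 0.0233 mean [0.6967 0.3833 0.0229] rect [699.2 382.4] [161.8 176.1] 5.7
```

View pics/crop.png

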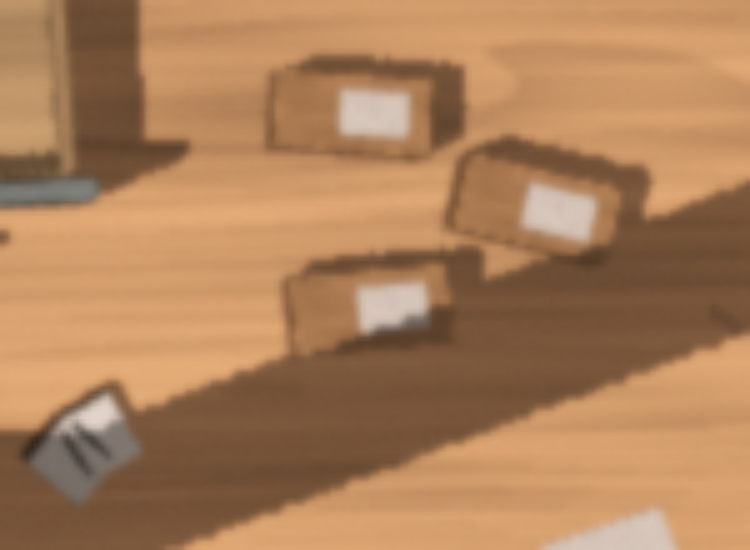

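Run:
```python
from h import *
P=np.load('top0.npz')['P'].reshape(-1,3);P=P[~np.isnan(P).any(1)]
def box(x0,x1,y0,y1,z0,z1):
    m=(P[:,0]>x0)&(P[:,0]<x1)&(P[:,1]>y0)&(P[:,1]<y1)&(P[:,2]>z0)&(P[:,2]<z1);return P[m]
def rect(n,q):
    r=cv2.minAreaRect((q[:,:2]*1000).astype(np.float32));print(n,len(q),np.round(r[0],1),np.round(r[1],1),round(r[2],2))
q=box(.6,.9,-.22,.18,.183,.197);rect('lid',q)
a=np.radians(2.1);ax=np.array([np.cos(a),np.sin(a)]);ay=np.array([-ax[1],ax[0]])
O=np.array([.748,-.0166])
L=np.c_[(P[:,:2]-O)@ax,(P[:,:2]-O)@ay,P[:,2]]
def prof(n,y0,y1,z0,z1,x0,x1):
    m=(L[:,1]>y0)&(L[:,1]<y1)&(L[:,2]>z0)&(L[:,2]<z1)&(L[:,0]>x0)&(L[:,0]<x1);q=L[m]
    print(n,len(q),'x',np.percentile(q[:,0],[1,50,99]).round(4),'y',np.percentile(q[:,1],[1,50,99]).round(4),'z',np.median(q[:,2]).round(4))
prof('lid',-.2,.2,.183,.197,-.2,.2)
prof('lidhandle',-.045,.045,.15,.172,-.2,-.13)
prof('lidhandle wide',-.1,.1,.15,.172,-.17,-.15)
prof('drhandle',-.04,.04,.04,.06,-.34,-.27)
prof('panel',-.15,.15,.063,.078,-.3,-.2)
prof('floor',-.15,.15,.01,.024,-.26,-.13)
for n,b in dict(A=(.5,.6,-.42,-.29),C=(.39,.475,-.41,-.29),B=(.43,.55,-.5,-.385)).items():
    q=box(*b,.026,.038)
    if n=='B': q=q[(q[:,0]<.52)&~((q[:,1]>-.40)&(q[:,0]<.455))]
    rect(n,q);print(q.min(0),q.max(0))
```

```text
lid 10049 [748.3 -16.6] [241.9 320.3] 2.07
lid 10049 x [-0.1183 -0.0024  0.1173] y [-0.1564 -0.0003  0.1567] z 0.1897
lidhandle 131 x [-0.1609 -0.1555 -0.149 ] y [-0.0447 -0.0014  0.0425] z 0.1639
lidhandle wide 181 x [-0.1607 -0.1557 -0.1501] y [-0.062  -0.0011  0.0643] z 0.1639
drhandle 96 x [-0.295  -0.2895 -0.2844] y [-0.0376 -0.0012  0.0382] z 0.0516
panel 435 x [-0.255  -0.249  -0.2426] y [-0.1462  0.0037  0.1459] z 0.0704
floor 2903 x [-0.2339 -0.1858 -0.132 ] y [-0.139  -0.0003  0.1393] z 0.0167
A 497 [ 542.1 -358.7] [136.8  58.2] 74.89
[ 0.50016013 -0.41990424  0.02604647] [ 0.57455322 -0.29145912  0.03799333]
C 458 [ 433.  -345.6] [45.9 93.8] 3.67
[ 0.40851013 -0.39303265  0.02604055] [ 0.45734232 -0.29906666  0.03793901]
B 462 [ 478.8 -440.9] [95.9 70.1] 75.24
[ 0.45687928 -0.49577934  0.02601232] [ 0.51815078 -0.38559917  0.03797194]
```

```bash
cat >> h.py <<'E'
def cartons(c=None,show=True,cam_name='top'):
    c=c or cam(cam_name);P=cloud(c)
    z=P[...,2];m=((z>.024)&(z<.04)&(P[...,1]<-.2)&(P[...,1]>-.6)&(P[...,0]>.3)&(P[...,0]<.68)).astype(np.uint8)
    m=cv2.erode(m,np.ones((3,3),np.uint8))
    n,l,st,_=cv2.connectedComponentsWithStats(m,connectivity=4)
    out=[]
    for i in range(1,n):
        if st[i,4]<80: continue
        mm=cv2.dilate((l==i).astype(np.uint8),np.ones((3,3),np.uint8))>0
        q=P[mm];q=q[(q[:,2]>.024)&(q[:,2]<.04)]
        (cx,cy),(w,h),a=cv2.minAreaRect((q[:,:2]*1000).astype(np.float32))
        if w<h: a+=90;w,h=h,w
        a=(a+90)%180-90
        out.append((cx,cy,w,h,a))
        print('carton center mm',round(cx,1),round(cy,1),'size',round(w),round(h),'long axis deg',round(a%180,1),'z',np.median(q[:,2]).round(4),'uv',(l==i).nonzero()[1].mean().round())
    return out
def chest(p):
    "world xy mm -> chest frame"
    a=np.radians(2.07);return np.array([[np.cos(a),np.sin(a)],[-np.sin(a),np.cos(a)]])@(np.array(p)-[748.3,-16.6])
def world(p):
    a=np.radians(2.07);return np.array([[np.cos(a),-np.sin(a)],[np.sin(a),np.cos(a)]])@np.array(p)+[748.3,-16.6]
def st():
    s=arm.sense();e=R.from_rotvec(s['tcp_rot']).as_matrix()[:2,0]
    print('t',round(float(s['time_s']),2),'pos mm',(s['tool_pos']*1000).round(1),'yaw',np.degrees(np.arctan2(e[1],e[0])).round(1),'F',s['ft_force'].round(1),'w',round(float(s['width'])*88,1))
E
python3 - <<'E'
from h import *
cartons();st()
for p in [(-272,0),(-155,0),(-290,0),(-188,85),(-188,0),(-188,-85),(-55,80),(-55,0),(-55,-80)]: print(p,world(p).round(1))
E
```

```text
carton center mm 548.9 -339.4 size 94 47 long axis deg 85.2 z 0.0318 uv 400.0
carton center mm 490.1 -445.2 size 94 47 long axis deg 75.2 z 0.032 uv 437.0
carton center mm 432.8 -345.6 size 92 46 long axis deg 93.7 z 0.0316 uv 404.0
t 0.2 pos mm [ 182.3 -518.8  260.4] yaw 19.4 F [-0.2  0.5 -1. ] w 88.1
(-272, 0) [476.5 -26.4]
(-155, 0) [593.4 -22.2]
(-290, 0) [458.5 -27.1]
(-188, 85) [557.4  61.6]
(-188, 0) [560.4 -23.4]
(-188, -85) [ 563.5 -108.3]
(-55, 80) [690.4  61.4]
(-55, 0) [693.3 -18.6]
(-55, -80) [696.2 -98.5]
```

step_arm --steps '[{"travel": [1.85,3.08,0],"twist": 10.2},{"travel": [1.85,3.08,0],"twist": 10.2},{"travel": [1.85,3.08,0],"twist": 10.2},{"travel": [1.85,3.08,0],"twist": 10.2},{"travel": [1.85,3.08,0],"twist": 10.2},{"travel": [1.85,3.08,0],"twist": 10.2},{"travel": [1.85,3.08,0],"twist": 10.2},{"travel": [1.85,3.08,0],"twist": 10.2}]' --jaw 1 --grip_force 20

```text
time_s: 1.2
tool_pos: [0.3307, -0.2714, 0.2607]
tcp_rot: [-1.992, -2.429, -0.0]
ft_force: [0.0, -0.5, 0.5]
width: 0.118
```

step_arm --steps '[{"travel": [1.85,3.08,-1],"twist": 10.2},{"travel": [1.85,3.08,-1],"twist": 10.2},{"travel": [1.85,3.08,-1],"twist": 10.2},{"travel": [1.85,3.08,-1],"twist": 10.2},{"travel": [1.85,3.08,-1],"twist": 10.2},{"travel": [1.85,3.08,-1],"twist": 10.2},{"travel": [1.85,3.08,-1],"twist": 10.2},{"travel": [1.85,3.08,-1],"twist": 10.2}]'

```text
time_s: 2.2
tool_pos: [0.4788, -0.025, 0.1804]
tcp_rot: [-0.079, 3.141, -0.0]
ft_force: [1.4, 0.4, 1.1]
width: 0.003
```

step_arm --steps '[{"travel": [0,0,0],"twist": 0},{"travel": [0,0,0],"twist": 0},{"travel": [0,0,0],"twist": 0}]'

```text
time_s: 2.58
tool_pos: [0.4781, -0.0269, 0.1811]
tcp_rot: [-0.066, 3.14, -0.0]
ft_force: [0.9, -0.1, -0.5]
width: 0.0
```

Run:
```python
from h import *
st();print(arm.sense()['joint_pos'].round(2))
```

```text
t 2.58 pos mm [478.1 -26.9 181.1] yaw -177.6 F [ 0.9 -0.1 -0.5] w 0.0
[-0.3   0.34  1.62 -0.    1.18 -1.92]
```

step_arm --steps '[{"travel": [0,0,-3],"twist": 0},{"travel": [0,0,-3],"twist": 0},{"travel": [0,0,-3],"twist": 0},{"travel": [0,0,-2.5],"twist": 0},{"travel": [0,0,-1],"twist": 0},{"travel": [-0.5,0,0],"twist": 0},{"travel": [-0.5,0,0],"twist": 0},{"travel": [-0.5,0,0],"twist": 0}]'

```text
time_s: 3.58
tool_pos: [0.4634, -0.0264, 0.0566]
tcp_rot: [-0.07, 3.139, -0.001]
ft_force: [2.1, -2.3, 0.5]
width: 0.006
```

step_arm --steps '[{"travel": [-0.5,0,0],"twist": 0},{"travel": [-0.5,0,0],"twist": 0},{"travel": [-0.5,0,0],"twist": 0},{"travel": [-0.2,0,0],"twist": 0},{"travel": [0,0,0],"twist": 0}]'

```text
time_s: 4.2
tool_pos: [0.4458, -0.0259, 0.0556]
tcp_rot: [0.07, -3.14, -0.001]
ft_force: [0.6, -0.9, -0.1]
width: 0.003
```

step_arm --steps '[{"travel": [0.5,0,0],"twist": 0},{"travel": [0,0,4],"twist": 0},{"travel": [0,0,5],"twist": 0},{"travel": [0,0,5],"twist": 0},{"travel": [0,0,4],"twist": 0}]'

```text
time_s: 4.82
tool_pos: [0.4514, -0.0259, 0.2377]
tcp_rot: [-0.07, 3.14, -0.0]
ft_force: [0.4, -0.4, -0.8]
width: 0.007
```

Run:
```python
from h import *
st();c=cam('top');cv2.imwrite('pics/t1.png',c['color']);cartons(c)
```

```text
t 4.83 pos mm [451.4 -25.9 237.7] yaw -177.4 F [ 0.4 -0.4 -0.8] w 0.6
carton center mm 548.2 -339.9 size 93 46 long axis deg 88.0 z 0.0319 uv 401.0
carton center mm 490.8 -444.9 size 94 47 long axis deg 75.6 z 0.0316 uv 437.0
carton center mm 433.0 -346.0 size 92 46 long axis deg 93.3 z 0.0316 uv 404.0
```

View pics/t1.png

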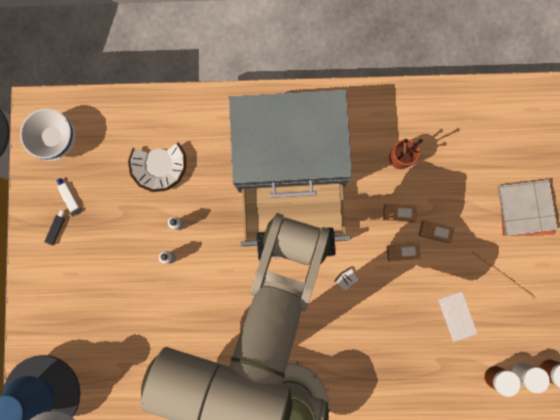

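step_arm --steps '[{"travel": [0.97,-3.14,0],"twist": -9.6},{"travel": [0.97,-3.14,0],"twist": -9.6},{"travel": [0.97,-3.14,0],"twist": -9.6},{"travel": [0.97,-3.14,0],"twist": -9.6},{"travel": [0.97,-3.14,0],"twist": -9.6},{"travel": [0.97,-3.14,0],"twist": -9.6},{"travel": [0.97,-3.14,0],"twist": -9.6},{"travel": [0.97,-3.14,0],"twist": -9.6}]' --jaw 0

```text
time_s: 5.88
tool_pos: [0.5292, -0.2782, 0.2351]
tcp_rot: [-1.902, -2.499, -0.0]
ft_force: [-0.5, -0.1, -0.3]
width: 0.891
```

step_arm --steps '[{"travel": [0.97,-3.14,-2],"twist": -9.6},{"travel": [0.97,-3.14,-2],"twist": -9.6},{"travel": [0,0,-3],"twist": 0},{"travel": [0,0,-3],"twist": 0},{"travel": [0,0,-2],"twist": 0},{"travel": [0,0,0],"twist": 0},{"travel": [0,0,0],"twist": 0}]'

```text
time_s: 6.75
tool_pos: [0.5486, -0.3403, 0.1165]
tcp_rot: [2.286, 2.153, 0.0]
ft_force: [0.2, -0.3, -0.0]
width: 1.003
```

Run:
```python
from h import *
st();c=cam('wrist');cv2.imwrite('pics/w1.png',c['color']);cartons(c)
```

```text
t 6.75 pos mm [ 548.6 -340.3  116.5] yaw 86.6 F [ 0.2 -0.3 -0. ] w 88.3
carton center mm 548.5 -339.2 size 92 46 long axis deg 84.7 z 0.0328 uv 276.0
carton center mm 432.7 -344.9 size 92 47 long axis deg 93.4 z 0.0328 uv 116.0
carton center mm 500.7 -403.5 size 46 14 long axis deg 174.7 z 0.0322 uv 217.0
carton center mm 485.2 -462.6 size 55 46 long axis deg 75.3 z 0.0329 uv 210.0
```

View pics/w1.png

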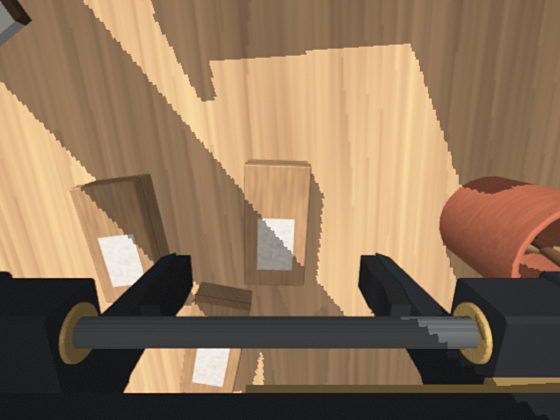

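step_arm --steps '[{"travel": [0,0,-3],"twist": -1.9},{"travel": [0,0,-3],"twist": 0},{"travel": [0,0,-2],"twist": 0},{"travel": [0,0,-0.6],"twist": 0},{"travel": [0,0,0],"twist": 0}]'

```text
time_s: 7.42
tool_pos: [0.5486, -0.3403, 0.0305]
tcp_rot: [2.322, 2.115, 0.0]
ft_force: [0.0, -0.7, 1.1]
width: 1.0
```

step_arm --steps '[{"travel": [0,0,0],"twist": 0},{"travel": [0,0,0],"twist": 0},{"travel": [0,0,0],"twist": 0},{"travel": [0,0,0],"twist": 0},{"travel": [0,0,0],"twist": 0}]' --jaw 1 --grip_force 20

```text
time_s: 8.05
tool_pos: [0.5483, -0.3401, 0.0298]
tcp_rot: [2.322, 2.115, 0.0]
ft_force: [-0.4, -0.8, 0.8]
width: 0.524
```

step_arm --steps '[{"travel": [0,0,2],"twist": 0},{"travel": [0,0,4],"twist": 0},{"travel": [0,0,4],"twist": 0},{"travel": [0,0,4],"twist": 0},{"travel": [0,0,0],"twist": 0}]'

```text
time_s: 8.68
tool_pos: [0.549, -0.3407, 0.1726]
tcp_rot: [2.318, 2.112, 0.001]
ft_force: [-0.3, 0.5, -2.2]
width: 0.524
```

Run:
```python
from h import *
st()
for y in(-85,0,85):print(world((-217,y)).round(1))
```

```text
t 8.68 pos mm [ 549.  -340.7  172.6] yaw 84.7 F [-0.3  0.5 -2.2] w 46.1
[ 534.5 -109.4]
[531.4 -24.4]
[528.4  60.5]
```

step_arm --steps '[{"travel": [-0.4,3.3,0],"twist": 8.1},{"travel": [-0.4,3.35,0],"twist": 8.1},{"travel": [-0.4,3.35,0],"twist": 8.1},{"travel": [-0.4,3.35,0],"twist": 8.1},{"travel": [-0.4,3.35,0],"twist": 8.1},{"travel": [0,3.35,0],"twist": 8.1},{"travel": [0,3.35,0],"twist": 8.1},{"travel": [0,3.35,0],"twist": 8.1}]'

```text
time_s: 9.68
tool_pos: [0.5275, -0.0713, 0.1681]
tcp_rot: [-0.82, -3.03, -0.0]
ft_force: [0.5, -0.4, -1.4]
width: 0.519
```

step_arm --steps '[{"travel": [0,3.35,0],"twist": 8.1},{"travel": [0,3.35,0],"twist": 8.1},{"travel": [0,3.35,0],"twist": 8.1},{"travel": [0,3.35,0],"twist": 8.1},{"travel": [0,0,0],"twist": 0.2},{"travel": [0,0,0],"twist": 0}]'

```text
time_s: 10.42
tool_pos: [0.528, 0.0609, 0.1688]
tcp_rot: [0.054, -3.139, 0.0]
ft_force: [-0.6, -1.0, -0.7]
width: 0.52
```

Run:
```python
from h import *
st();c=cam('scene');cv2.imwrite('pics/s2.png',c['color'])
c=cam('top');cartons(c);P=cloud(c).reshape(-1,3);L=np.c_[[chest(p) for p in P[:,:2]*1000],P[:,2]*1000]
m=(abs(L[:,1])<150)&(L[:,2]>63)&(L[:,2]<78)&(L[:,0]<-200)&(L[:,0]>-310);print(np.nanpercentile(L[m][:,0],[1,50,99]),m.sum())
```

```text
t 10.43 pos mm [528.   60.9 168.8] yaw -178.0 F [-0.6 -1.  -0.7] w 45.8
carton center mm 490.4 -443.5 size 91 47 long axis deg 75.0 z 0.0317 uv 434.0
carton center mm 403.0 -367.9 size 93 45 long axis deg 96.0 z 0.0317 uv 410.0
[-284.09910842 -278.21365376 -272.20524127] 279
```

View pics/s2.png

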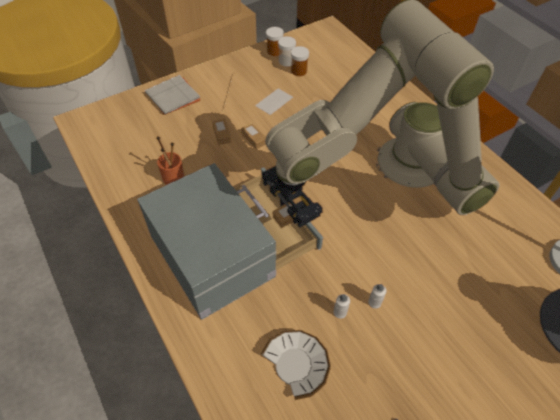

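The carton is held over the drawer, and carton C has been knocked to (403,-368). Lowering now.

step_arm --steps '[{"travel": [0,0,-3],"twist": 0},{"travel": [0,0,-3],"twist": 0},{"travel": [0,0,-2.5],"twist": 0},{"travel": [0,0,-2],"twist": 0},{"travel": [0,0,-1],"twist": 0},{"travel": [0,0,-0.5],"twist": 0},{"travel": [0,0,0],"twist": 0}]'

```text
time_s: 11.4
tool_pos: [0.5284, 0.0612, 0.05]
tcp_rot: [-0.056, 3.141, -0.0]
ft_force: [-0.8, -0.6, -1.4]
width: 0.52
```

step_arm --steps '[{"travel": [0,0,0],"twist": 0},{"travel": [0,0,0],"twist": 0},{"travel": [0,0,0],"twist": 0}]' --jaw 0.3

```text
time_s: 11.78
tool_pos: [0.5284, 0.0614, 0.0501]
tcp_rot: [-0.056, 3.14, -0.0]
ft_force: [0.2, -0.9, 0.4]
width: 0.703
```

step_arm --steps '[{"travel": [0,0,2],"twist": 0},{"travel": [0,0,3],"twist": 0},{"travel": [0,0,4],"twist": 0},{"travel": [0,0,4],"twist": 0},{"travel": [0,0,0],"twist": 0}]'

```text
time_s: 12.4
tool_pos: [0.5293, 0.0614, 0.1825]
tcp_rot: [-0.056, 3.135, -0.001]
ft_force: [0.1, 0.5, -0.5]
width: 0.703
```

Run:
```python
from h import *
st()
```

```text
t 12.4 pos mm [529.3  61.4 182.5] yaw -177.9 F [ 0.1  0.5 -0.5] w 61.9
```

step_arm --steps '[{"travel": [-1.05,-3.58,0],"twist": -7.2},{"travel": [-1.05,-3.58,0],"twist": -7.2},{"travel": [-1.05,-3.58,0],"twist": -7.2},{"travel": [-1.05,-3.58,0],"twist": -7.2},{"travel": [-1.05,-3.58,0],"twist": -7.2},{"travel": [-1.05,-3.58,0],"twist": -7.2},{"travel": [-1.05,-3.58,0],"twist": -7.2},{"travel": [-1.05,-3.58,0],"twist": -7.2}]' --jaw 0

```text
time_s: 13.4
tool_pos: [0.4435, -0.2259, 0.1788]
tcp_rot: [-1.469, -2.775, -0.001]
ft_force: [0.1, 0.2, -0.4]
width: 0.999
```

step_arm --steps '[{"travel": [-1.05,-3.58,-1],"twist": -7.2},{"travel": [-1.05,-3.58,-1],"twist": -7.2},{"travel": [-1.05,-3.58,-2],"twist": -7.2},{"travel": [-1.05,-3.58,-2],"twist": -7.2},{"travel": [0,0,0],"twist": 0},{"travel": [0,0,0],"twist": 0}]'

```text
time_s: 14.15
tool_pos: [0.4022, -0.3675, 0.1194]
tcp_rot: [-2.107, -2.329, -0.001]
ft_force: [0.7, 0.6, -0.0]
width: 1.0
```

Run:
```python
from h import *
st();c=cam('wrist');cv2.imwrite('pics/w2.png',c['color']);cartons(c)
```

```text
t 14.15 pos mm [ 402.2 -367.5  119.4] yaw 95.7 F [ 0.7  0.6 -0. ] w 88.0
carton center mm 402.3 -367.8 size 92 46 long axis deg 94.9 z 0.0328 uv 276.0
carton center mm 478.8 -428.9 size 26 18 long axis deg 75.8 z 0.0323 uv 358.0
carton center mm 482.0 -473.7 size 47 33 long axis deg 166.2 z 0.0328 uv 357.0
```

View pics/w2.png

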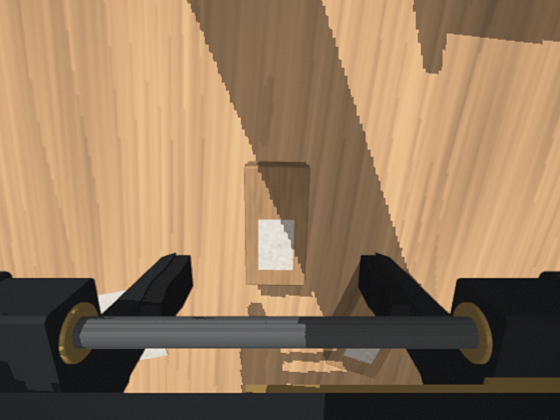

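step_arm --steps '[{"travel": [0,0,-3],"twist": -0.8},{"travel": [0,0,-3],"twist": 0},{"travel": [0,0,-2],"twist": 0},{"travel": [0,0,-0.9],"twist": 0},{"travel": [0,0,0],"twist": 0}]'

```text
time_s: 14.82
tool_pos: [0.4026, -0.3678, 0.031]
tcp_rot: [2.124, 2.315, 0.0]
ft_force: [0.4, 0.5, -0.1]
width: 1.002
```

step_arm --steps '[{"travel": [0,0,0],"twist": 0},{"travel": [0,0,0],"twist": 0},{"travel": [0,0,0],"twist": 0},{"travel": [0,0,0],"twist": 0},{"travel": [0,0,0],"twist": 0}]' --jaw 1

```text
time_s: 15.45
tool_pos: [0.4023, -0.3682, 0.0309]
tcp_rot: [2.125, 2.313, -0.0]
ft_force: [-0.4, 0.0, 1.0]
width: 0.521
```

step_arm --steps '[{"travel": [0,0,2],"twist": 0},{"travel": [0,0,4],"twist": 0},{"travel": [0,0,4],"twist": 0},{"travel": [0,0,4],"twist": 0},{"travel": [0,0,0],"twist": 0}]'

```text
time_s: 16.08
tool_pos: [0.4028, -0.3689, 0.1732]
tcp_rot: [2.122, 2.31, -0.002]
ft_force: [-0.6, -0.5, -2.2]
width: 0.521
```

Run:
```python
from h import *
st()
```

```text
t 16.07 pos mm [ 402.8 -368.9  173.2] yaw 94.9 F [-0.6 -0.5 -2.2] w 45.9
```

step_arm --steps '[{"travel": [1.07,2.87,0],"twist": 7.27},{"travel": [1.07,2.87,0],"twist": 7.27},{"travel": [1.07,2.87,0],"twist": 7.27},{"travel": [1.07,2.87,0],"twist": 7.27},{"travel": [1.07,2.87,0],"twist": 7.27},{"travel": [1.07,2.87,0],"twist": 7.27},{"travel": [1.07,2.87,0],"twist": 7.27},{"travel": [1.07,2.87,0],"twist": 7.27}]'

```text
time_s: 17.08
tool_pos: [0.4876, -0.1374, 0.1693]
tcp_rot: [-0.726, -3.054, -0.001]
ft_force: [-0.5, -0.1, -1.2]
width: 0.523
```

step_arm --steps '[{"travel": [1.07,2.87,0],"twist": 7.27},{"travel": [1.07,2.87,0],"twist": 7.27},{"travel": [1.07,2.87,0],"twist": 7.27},{"travel": [1.07,2.87,0],"twist": 7.27},{"travel": [0,0,0],"twist": 0},{"travel": [0,0,0],"twist": 0}]'

```text
time_s: 17.82
tool_pos: [0.5302, -0.0243, 0.1699]
tcp_rot: [0.055, -3.139, -0.0]
ft_force: [-0.0, -0.4, -1.6]
width: 0.514
```

Run:
```python
from h import *
st();c=cam('top');cartons(c)
```

```text
t 17.82 pos mm [530.2 -24.3 169.9] yaw -178.0 F [-0.  -0.4 -1.6] w 45.2
carton center mm 490.2 -444.9 size 93 46 long axis deg 74.7 z 0.0316 uv 437.0
```

step_arm --steps '[{"travel": [0,0,-3],"twist": 0},{"travel": [0,0,-3],"twist": 0},{"travel": [0,0,-2.5],"twist": 0},{"travel": [0,0,-2],"twist": 0},{"travel": [0,0,-1],"twist": 0},{"travel": [0,0,-0.5],"twist": 0},{"travel": [0,0,0],"twist": 0}]'

```text
time_s: 18.75
tool_pos: [0.5308, -0.024, 0.051]
tcp_rot: [-0.057, 3.141, -0.0]
ft_force: [-1.2, 0.3, -1.2]
width: 0.518
```

step_arm --steps '[{"travel": [0,0,0],"twist": 0},{"travel": [0,0,0],"twist": 0},{"travel": [0,0,0],"twist": 0}]' --jaw 0.3

```text
time_s: 19.12
tool_pos: [0.5308, -0.0238, 0.051]
tcp_rot: [-0.058, 3.141, -0.0]
ft_force: [-0.6, 0.4, 1.1]
width: 0.695
```

step_arm --steps '[{"travel": [0,0,2],"twist": 0},{"travel": [0,0,3],"twist": 0},{"travel": [0,0,4],"twist": 0},{"travel": [0,0,4],"twist": 0},{"travel": [0,0,0],"twist": 0}]'

```text
time_s: 19.75
tool_pos: [0.5317, -0.024, 0.1835]
tcp_rot: [-0.058, 3.135, -0.003]
ft_force: [0.6, -0.3, 0.1]
width: 0.699
```

Run:
```python
from h import *
st()
```

```text
t 19.75 pos mm [531.7 -24.  183.5] yaw -177.9 F [ 0.6 -0.3  0.1] w 61.5
```

step_arm --steps '[{"travel": [-0.32,-3.24,0],"twist": -8.24},{"travel": [-0.32,-3.24,0],"twist": -8.24},{"travel": [-0.32,-3.24,0],"twist": -8.24},{"travel": [-0.32,-3.24,0],"twist": -8.24},{"travel": [-0.32,-3.24,0],"twist": -8.24},{"travel": [-0.32,-3.24,0],"twist": -8.24},{"travel": [-0.32,-3.24,0],"twist": -8.24},{"travel": [-0.32,-3.24,0],"twist": -8.24}]' --jaw 0

```text
time_s: 20.75
tool_pos: [0.5046, -0.2838, 0.1795]
tcp_rot: [-1.666, -2.661, -0.0]
ft_force: [0.1, -0.7, -0.1]
width: 1.0
```

step_arm --steps '[{"travel": [-0.32,-3.24,-1],"twist": -8.24},{"travel": [-0.32,-3.24,-1],"twist": -8.24},{"travel": [-0.32,-3.24,-1.5],"twist": -8.24},{"travel": [-0.32,-3.24,-1.5],"twist": -8.24},{"travel": [-0.32,-3.24,-1.5],"twist": -8.24},{"travel": [0,0,0],"twist": 0},{"travel": [0,0,0],"twist": 0}]'

```text
time_s: 21.62
tool_pos: [0.4891, -0.4442, 0.1153]
tcp_rot: [-2.49, -1.913, -0.0]
ft_force: [0.7, 0.2, -0.8]
width: 1.004
```

Run:
```python
from h import *
st();c=cam('wrist');cv2.imwrite('pics/w3.png',c['color']);cartons(c)
c=cam('top');cv2.imwrite('pics/t3.png',c['color'])
```

```text
t 21.62 pos mm [ 489.1 -444.2  115.3] yaw 75.1 F [ 0.7  0.2 -0.8] w 88.3
carton center mm 490.1 -444.7 size 92 46 long axis deg 75.0 z 0.0329 uv 278.0
```

View pics/t3.png

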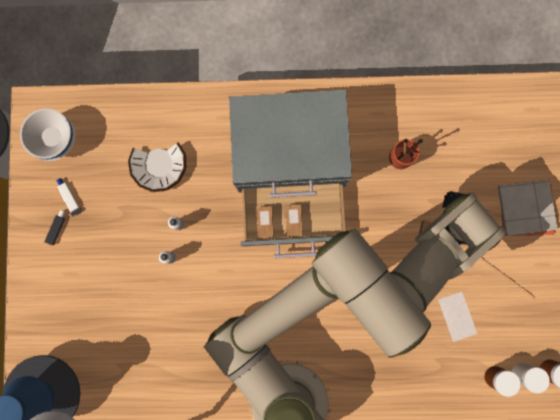

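The top view shows two cartons lying flat in the drawer at (265,222) and (295,220). The third carton is under the gripper.

step_arm --steps '[{"travel": [0.05,0,-3],"twist": 0},{"travel": [0,0,-3],"twist": 0},{"travel": [0,0,-2],"twist": 0},{"travel": [0,0,-0.5],"twist": 0},{"travel": [0,0,0],"twist": 0}]'

```text
time_s: 22.35
tool_pos: [0.4899, -0.4448, 0.0315]
tcp_rot: [2.491, 1.912, 0.0]
ft_force: [0.4, 0.6, 1.8]
width: 0.998
```

step_arm --steps '[{"travel": [0,0,0],"twist": 0},{"travel": [0,0,0],"twist": 0},{"travel": [0,0,0],"twist": 0},{"travel": [0,0,0],"twist": 0},{"travel": [0,0,0],"twist": 0}]' --jaw 1

```text
time_s: 22.98
tool_pos: [0.4896, -0.445, 0.0308]
tcp_rot: [2.493, 1.912, 0.0]
ft_force: [-0.3, 0.3, 0.7]
width: 0.518
```

step_arm --steps '[{"travel": [0,0,2],"twist": 0},{"travel": [0,0,4],"twist": 0},{"travel": [0,0,4],"twist": 0},{"travel": [0,0,4],"twist": 0},{"travel": [0,0,0],"twist": 0}]'

```text
time_s: 23.6
tool_pos: [0.4902, -0.4457, 0.1736]
tcp_rot: [2.488, 1.908, -0.0]
ft_force: [0.2, -0.1, -1.5]
width: 0.519
```

Run:
```python
from h import *
st()
```

```text
t 23.6 pos mm [ 490.2 -445.7  173.6] yaw 75.0 F [ 0.2 -0.1 -1.5] w 45.7
```

step_arm --steps '[{"travel": [0.34,2.59,0],"twist": 8.24},{"travel": [0.34,2.59,0],"twist": 8.24},{"travel": [0.34,2.59,0],"twist": 8.24},{"travel": [0.34,2.59,0],"twist": 8.24},{"travel": [0.34,2.59,0],"twist": 8.24},{"travel": [0.34,2.59,0],"twist": 8.24},{"travel": [0.34,2.59,0],"twist": 8.24},{"travel": [0.34,2.59,0],"twist": 8.24}]'

```text
time_s: 24.6
tool_pos: [0.5162, -0.2365, 0.1688]
tcp_rot: [-1.043, -2.96, -0.002]
ft_force: [0.9, 0.6, -1.8]
width: 0.519
```

step_arm --steps '[{"travel": [0.34,2.59,0],"twist": 8.24},{"travel": [0.34,2.59,0],"twist": 8.24},{"travel": [0.34,2.59,0],"twist": 8.24},{"travel": [0.34,2.59,0],"twist": 8.24},{"travel": [0.34,2.59,0],"twist": 8.24},{"travel": [0,0,0],"twist": 0},{"travel": [0,0,0],"twist": 0}]'

```text
time_s: 25.48
tool_pos: [0.5335, -0.1088, 0.1699]
tcp_rot: [0.054, -3.14, -0.0]
ft_force: [-0.2, -0.3, -1.1]
width: 0.518
```

Run:
```python
from h import *
st()
```

```text
t 25.48 pos mm [ 533.5 -108.8  169.9] yaw -178.0 F [-0.2 -0.3 -1.1] w 45.6
```

step_arm --steps '[{"travel": [0,0,-3],"twist": 0},{"travel": [0,0,-3],"twist": 0},{"travel": [0,0,-2.5],"twist": 0},{"travel": [0,0,-2],"twist": 0},{"travel": [0,0,-1],"twist": 0},{"travel": [0,0,-0.5],"twist": 0},{"travel": [0,0,0],"twist": 0}]'

```text
time_s: 26.35
tool_pos: [0.5339, -0.1086, 0.0509]
tcp_rot: [-0.056, 3.141, -0.0]
ft_force: [0.3, 0.1, -2.4]
width: 0.519
```

step_arm --steps '[{"travel": [0,0,0],"twist": 0},{"travel": [0,0,0],"twist": 0},{"travel": [0,0,0],"twist": 0}]' --jaw 0.3

```text
time_s: 26.72
tool_pos: [0.5339, -0.1084, 0.0511]
tcp_rot: [-0.057, 3.14, -0.001]
ft_force: [1.4, -1.0, -0.4]
width: 0.697
```

step_arm --steps '[{"travel": [0,0,2],"twist": 0},{"travel": [0,0,3],"twist": 0},{"travel": [0,0,4],"twist": 0},{"travel": [0,0,4],"twist": 0},{"travel": [-4,0,2],"twist": 0},{"travel": [-5,0,2],"twist": 0},{"travel": [-5,0,2],"twist": 0},{"travel": [0,0,0],"twist": 0}]'

```text
time_s: 27.72
tool_pos: [0.392, -0.1081, 0.2423]
tcp_rot: [-0.055, 3.139, -0.003]
ft_force: [-0.1, -0.3, -0.6]
width: 0.698
```

Run:
```python
from h import *
st();c=cam('scene');cv2.imwrite('pics/s4.png',c['color'][130:330,120:400].repeat(2,0).repeat(2,1))
c=cam('top');cv2.imwrite('pics/t4.png',c['color'])
P=cloud(c)
q=P[195:240,245:345].reshape(-1,3);q=q[(q[:,2]>.04)&(q[:,2]<.058)]
print('carton tops',np.percentile(q[:,2],[5,50,95]))
```

```text
t 27.73 pos mm [ 392.  -108.1  242.3] yaw -178.0 F [-0.1 -0.3 -0.6] w 61.4
carton tops [0.04296363 0.04903537 0.05586908]
```

View pics/s4.png

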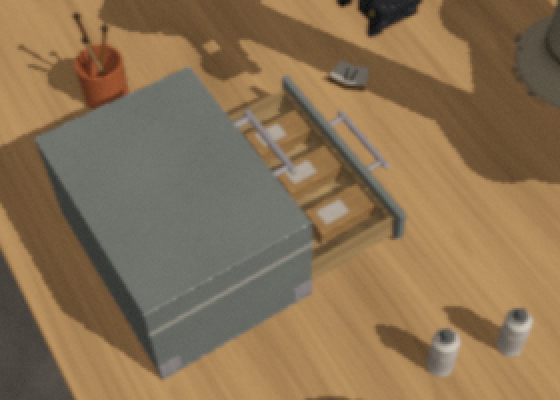

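View pics/t4.png

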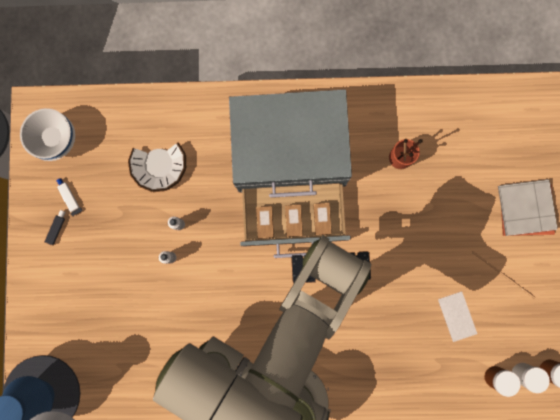

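Run:
```python
from h import *
s=arm.sense();p=s['tool_pos']
c=cam('scene');P=cloud(c).reshape(-1,3)-p
m=(np.abs(P[:,0])<.15)&(np.abs(P[:,1])<.15)&(P[:,2]>-.03)&(P[:,2]<.3);P=P[m]
for z in np.arange(-.03,.3,.015):
    q=P[(P[:,2]>=z)&(P[:,2]<z+.015)]
    if len(q)>3: print(round(z,3),len(q),'x',(q[:,0].min()*1000).round(),(np.percentile(q[:,0],98)*1000).round(),'y',(q[:,1].min()*1000).round(),(q[:,1].max()*1000).round())
cv2.imwrite('pics/s5.png',c['color'][60:200,250:450].repeat(4,0).repeat(4,1))
```

```text
-0.03 20 x -8.0 12.0 y -39.0 43.0
-0.015 49 x -9.0 13.0 y -41.0 47.0
0.0 39 x -5.0 13.0 y -47.0 47.0
0.015 28 x -9.0 12.0 y -49.0 47.0
0.03 17 x -10.0 32.0 y -80.0 86.0
0.045 213 x -38.0 37.0 y -85.0 88.0
0.06 238 x -38.0 38.0 y -89.0 93.0
0.075 631 x -39.0 35.0 y -98.0 97.0
0.09 113 x -24.0 24.0 y -39.0 22.0
0.105 20 x -23.0 21.0 y 4.0 19.0
0.12 67 x -17.0 36.0 y -40.0 37.0
0.135 173 x -28.0 37.0 y -33.0 40.0
0.15 51 x -7.0 39.0 y -14.0 40.0
0.165 7 x 17.0 41.0 y 3.0 37.0
0.18 62 x -3.0 52.0 y 34.0 71.0
0.195 168 x -40.0 62.0 y 26.0 97.0
0.21 313 x -74.0 66.0 y -61.0 113.0
0.225 480 x -99.0 66.0 y -73.0 119.0
0.24 650 x -117.0 64.0 y -73.0 121.0
0.255 1043 x -131.0 53.0 y -70.0 127.0
0.27 832 x -148.0 37.0 y -58.0 135.0
0.285 805 x -150.0 -12.0 y -26.0 142.0
```

View pics/s5.png

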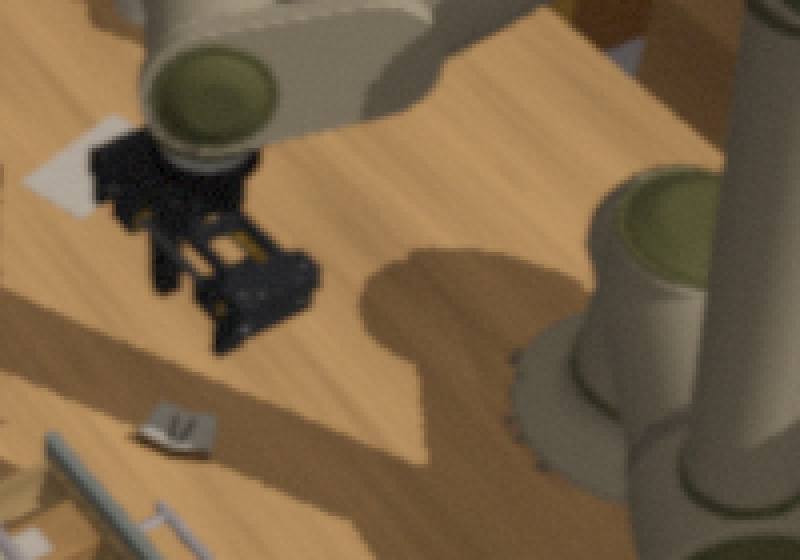

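The gripper cloud shows a wide body 45 to 90 mm above the TCP and only a narrow neck (±40 mm) above it. So with the lid still shut, I can push the drawer handle near its +y end using one open finger. The body passes under the lid handle and the neck stays beside it.

Run:
```python
from h import *
st()
print(world((-350,109.5)),world((-174,109.5)),world((-169,109.5)))
```

```text
t 27.88 pos mm [ 394.3 -108.4  240.7] yaw -177.9 F [-0.   0.2 -0.2] w 61.8
[394.57320482  80.18638525] [570.45835485  86.54358561] [575.45509207  86.72418789]
```

step_arm --steps '[{"travel": [0,3.8,0],"twist": 0},{"travel": [0,3.8,0],"twist": 0},{"travel": [0,3.8,0],"twist": 0},{"travel": [0,3.8,-3],"twist": 0},{"travel": [0,3.7,-4],"twist": 0},{"travel": [0,0,-4],"twist": 0},{"travel": [0,0,-4],"twist": 0},{"travel": [0,0,-4],"twist": 0}]' --jaw 0

```text
time_s: 28.88
tool_pos: [0.3944, 0.0812, 0.0488]
tcp_rot: [0.059, -3.141, -0.0]
ft_force: [1.6, -0.3, -0.1]
width: 1.0
```

step_arm --steps '[{"travel": [0,0,0],"twist": 0},{"travel": [0,0,0],"twist": 0},{"travel": [0,0,0],"twist": 0}]'

```text
time_s: 29.25
tool_pos: [0.3945, 0.0807, 0.0519]
tcp_rot: [-0.058, 3.139, -0.0]
ft_force: [0.4, -0.1, -0.2]
width: 1.0
```

Run:
```python
from h import *
st();p=arm.sense()['tool_pos'];print(chest(p[:2]*1000))
c=cam('top');cv2.imwrite('pics/t6.png',c['color'][160:300,190:390].repeat(4,0).repeat(4,1))
c=cam('scene');cv2.imwrite('pics/s6.png',c['color'][130:280,180:380].repeat(4,0).repeat(4,1))
```

```text
t 29.25 pos mm [394.5  80.7  51.9] yaw -177.9 F [ 0.4 -0.1 -0.2] w 88.0
[-350.0180508   110.04783594]
```

View pics/s6.png

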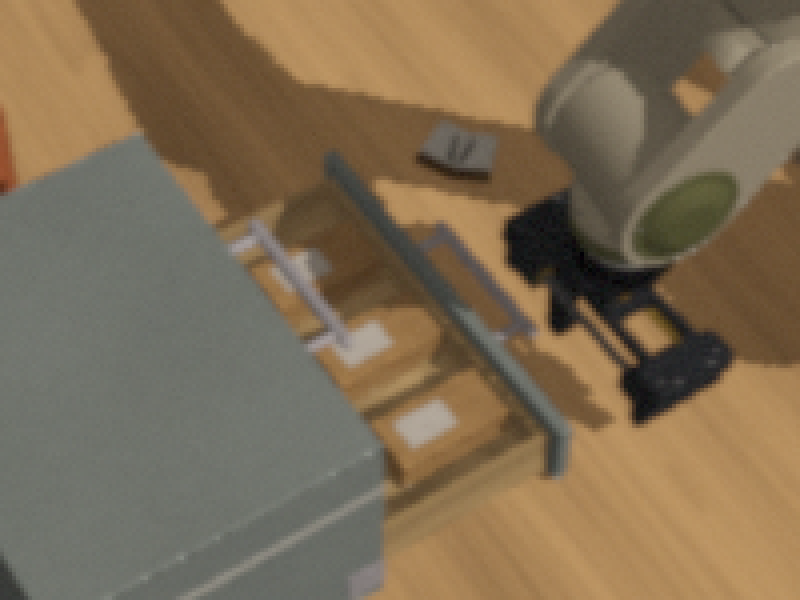

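step_arm --steps '[{"travel": [1,0.04,0],"twist": 0},{"travel": [0.7,0.03,0],"twist": 0},{"travel": [0.5,0.02,0],"twist": 0},{"travel": [0.5,0.02,0],"twist": 0},{"travel": [0.7,0.02,0],"twist": 0},{"travel": [0.8,0.03,0],"twist": 0},{"travel": [0.8,0.03,0],"twist": 0},{"travel": [0.8,0.03,0],"twist": 0}]'

```text
time_s: 30.35
tool_pos: [0.4523, 0.0829, 0.0507]
tcp_rot: [0.057, -3.141, 0.0]
ft_force: [-1.9, -0.6, 0.3]
width: 1.004
```

Run:
```python
from h import *
st();p=arm.sense()['tool_pos'];print(chest(p[:2]*1000))
c=cam('scene');cv2.imwrite('pics/s7.png',c['color'][130:280,180:380].repeat(4,0).repeat(4,1))
```

```text
t 30.35 pos mm [452.3  82.9  50.7] yaw -177.9 F [-1.9 -0.6  0.3] w 88.4
[-292.17066169  110.12936155]
```

View pics/s7.png

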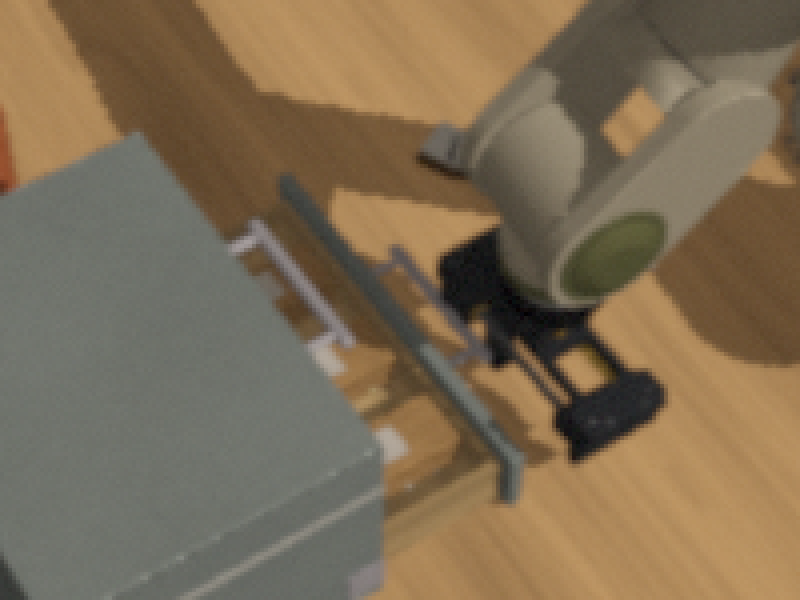

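The drawer is sliding with about 2 N, and the finger is on the +y end of the handle.

step_arm --steps '[{"travel": [0.8,0.02,0],"twist": 0},{"travel": [0.8,0.02,0],"twist": 0},{"travel": [0.8,0.03,0],"twist": 0},{"travel": [0.8,0.03,0],"twist": 0},{"travel": [0.8,0.03,0],"twist": 0},{"travel": [0.8,0.03,0],"twist": 0},{"travel": [0.8,0.03,0],"twist": 0},{"travel": [0.8,0.03,0],"twist": 0}]'

```text
time_s: 31.4
tool_pos: [0.5163, 0.0851, 0.0507]
tcp_rot: [0.057, -3.141, 0.0]
ft_force: [-1.7, -0.2, -0.1]
width: 1.002
```

step_arm --steps '[{"travel": [0.5,0.02,0],"twist": 0},{"travel": [0.5,0.02,0],"twist": 0},{"travel": [0.5,0.02,0],"twist": 0},{"travel": [0.5,0.02,0],"twist": 0}]'

```text
time_s: 31.9
tool_pos: [0.536, 0.0858, 0.0507]
tcp_rot: [0.057, -3.141, 0.0]
ft_force: [-1.2, -0.6, -0.5]
width: 1.003
```

Run:
```python
from h import *
st();p=arm.sense()['tool_pos'];print(chest(p[:2]*1000))
c=cam('scene');cv2.imwrite('pics/s8.png',c['color'][130:280,180:380].repeat(4,0).repeat(4,1))
```

```text
t 31.9 pos mm [536.   85.8  50.7] yaw -177.9 F [-1.2 -0.6 -0.5] w 88.2
[-208.41746368  110.01321558]
```

View pics/s8.png

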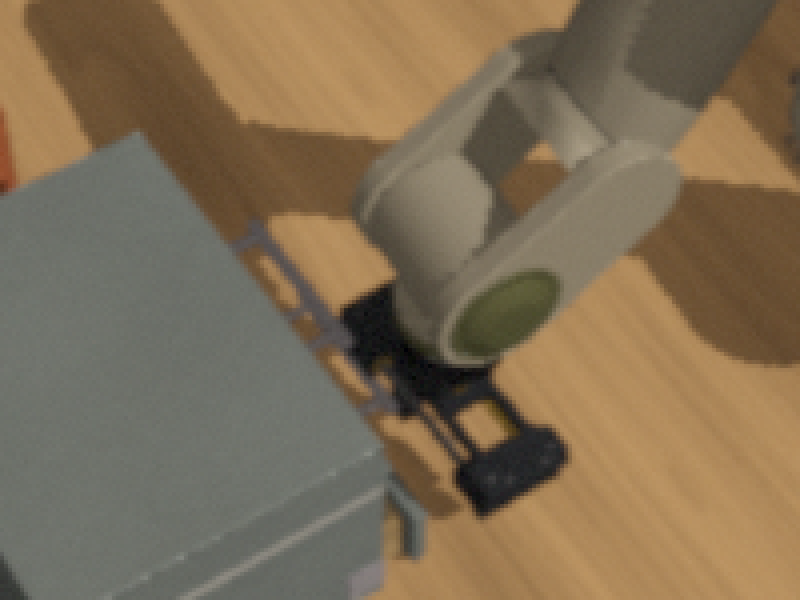

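step_arm --steps '[{"travel": [0,0,-0.4],"twist": 0},{"travel": [0.3,0.01,0],"twist": 0},{"travel": [0.3,0.01,0],"twist": 0},{"travel": [0.3,0.01,0],"twist": 0},{"travel": [0.3,0.01,0],"twist": 0}]'

```text
time_s: 32.58
tool_pos: [0.5479, 0.0864, 0.0467]
tcp_rot: [0.057, -3.141, -0.0]
ft_force: [-1.4, 1.1, -2.0]
width: 1.003
```

step_arm --steps '[{"travel": [0.3,0.01,0],"twist": 0},{"travel": [0.3,0.01,0],"twist": 0},{"travel": [0.3,0.01,0],"twist": 0},{"travel": [0.3,0.01,0],"twist": 0}]'

```text
time_s: 33.08
tool_pos: [0.5599, 0.0867, 0.0467]
tcp_rot: [0.057, -3.141, -0.0]
ft_force: [-1.3, 0.4, -0.4]
width: 0.999
```

Run:
```python
from h import *
st();p=arm.sense()['tool_pos'];print(chest(p[:2]*1000))
c=cam('scene');cv2.imwrite('pics/s9.png',c['color'][130:280,180:380].repeat(4,0).repeat(4,1))
```

```text
t 33.08 pos mm [559.9  86.7  46.7] yaw -177.9 F [-1.3  0.4 -0.4] w 87.9
[-184.50447319  110.07424792]
```

View pics/s9.png

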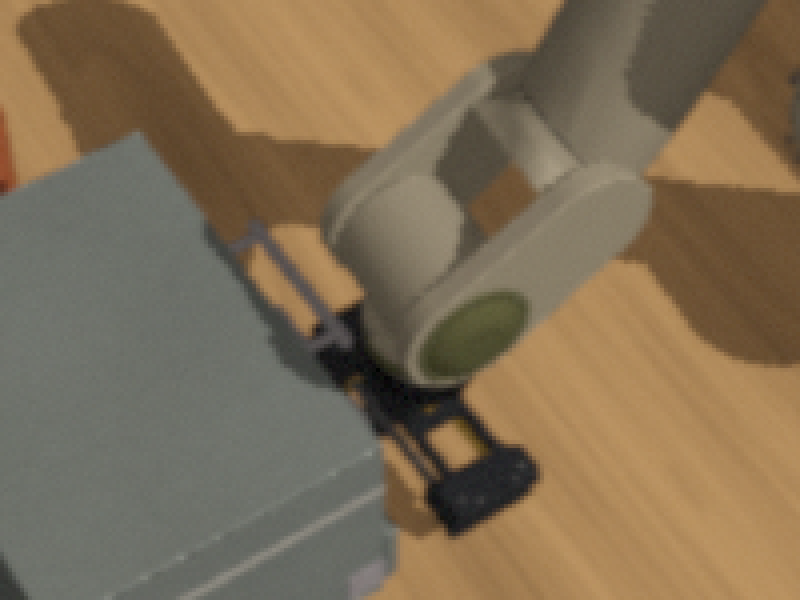

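step_arm --steps '[{"travel": [0.2,0.01,0],"twist": 0},{"travel": [0.2,0.01,0],"twist": 0},{"travel": [0.2,0.01,0],"twist": 0},{"travel": [0.2,0.01,0],"twist": 0},{"travel": [0.1,0,0],"twist": 0},{"travel": [0.1,0,0],"twist": 0}]'

```text
time_s: 33.88
tool_pos: [0.5699, 0.0871, 0.0468]
tcp_rot: [-0.057, 3.141, -0.0]
ft_force: [-0.6, -0.2, -0.1]
width: 0.997
```

step_arm --steps '[{"travel": [0.1,0,0],"twist": 0},{"travel": [0.1,0,0],"twist": 0}]'

```text
time_s: 34.12
tool_pos: [0.5718, 0.0871, 0.0468]
tcp_rot: [-0.057, 3.141, 0.0]
ft_force: [-1.4, -0.3, 1.2]
width: 1.003
```

step_arm --steps '[{"travel": [0.1,0,0],"twist": 0},{"travel": [0.1,0,0],"twist": 0}]'

```text
time_s: 34.38
tool_pos: [0.5738, 0.0872, 0.0468]
tcp_rot: [0.057, -3.141, -0.0]
ft_force: [-5.1, 0.5, 1.6]
width: 1.002
```

Run:
```python
from h import *
st();p=arm.sense()['tool_pos'];print(chest(p[:2]*1000))
c=cam('top');cv2.imwrite('pics/t9.png',c['color'][160:300,190:390].repeat(4,0).repeat(4,1))
```

```text
t 34.38 pos mm [573.8  87.2  46.8] yaw -177.9 F [-5.1  0.5  1.6] w 88.2
[-170.67004745  109.98927304]
```

View pics/t9.png

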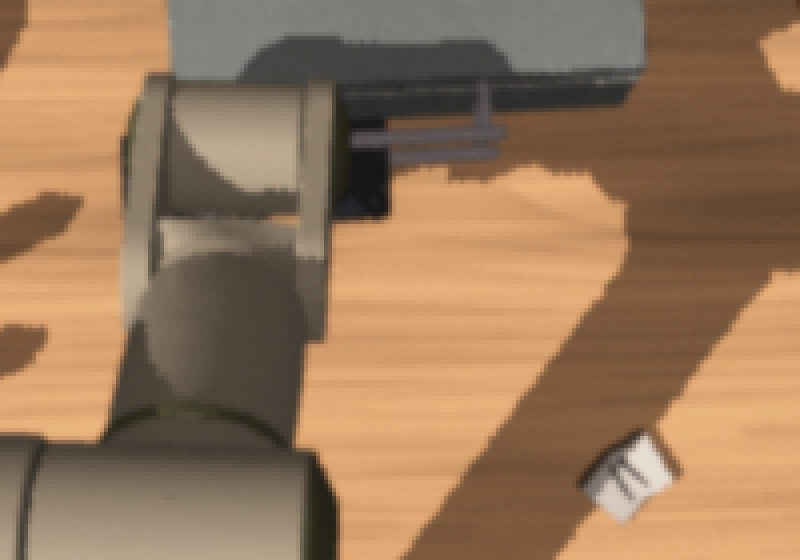

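step_arm --steps '[{"travel": [0.1,0,0],"twist": 0},{"travel": [0,0,0],"twist": 0}]'

```text
time_s: 34.67
tool_pos: [0.5739, 0.0872, 0.0467]
tcp_rot: [0.057, -3.139, -0.0]
ft_force: [-7.3, -0.3, 3.1]
width: 1.001
```

Run:
```python
from h import *
st()
c=cam('top');P=cloud(c).reshape(-1,3);L=np.c_[[chest(p) for p in P[:,:2]*1000],P[:,2]*1000]
for n,z0,z1 in(('drawer bar',42,60),('lid bar',152,172)):
    m=(L[:,1]<5)&(L[:,1]>-58)&(L[:,2]>z0)&(L[:,2]<z1)&(L[:,0]<-125)&(L[:,0]>-190);print(n,m.sum(),np.percentile(L[m][:,0],[2,50,98]).round(1))
```

```text
t 34.67 pos mm [573.9  87.2  46.7] yaw -177.9 F [-7.3 -0.3  3.1] w 88.1
drawer bar 84 [-160.5 -155.7 -129.5]
lid bar 118 [-160.4 -153.9 -128.8]
```

Drawer is home: its handle measures -155 mm in the chest frame and the force rises against the stop. Next I'll back out and go to the lid handle.

step_arm --steps '[{"travel": [-1,-0.04,0],"twist": 0},{"travel": [-3,-0.1,0],"twist": 0},{"travel": [-4,-0.15,0],"twist": 0},{"travel": [-4,-0.15,0],"twist": 0},{"travel": [-2,0,4],"twist": -8},{"travel": [0,-1,5],"twist": -10},{"travel": [0,-2,5],"twist": -10},{"travel": [0,-2,5],"twist": -10}]'

```text
time_s: 35.72
tool_pos: [0.4343, 0.0323, 0.2386]
tcp_rot: [0.976, 2.985, 0.0]
ft_force: [1.5, -0.7, -1.5]
width: 1.0
```

step_arm --steps '[{"travel": [0,-2,3],"twist": -10},{"travel": [0,-2,0],"twist": -10},{"travel": [0,-1,0],"twist": -10},{"travel": [0,0,0],"twist": -10},{"travel": [0,0,0],"twist": -10},{"travel": [0,0,0],"twist": 0},{"travel": [0,0,0],"twist": 0}]' --jaw 0.77

```text
time_s: 36.6
tool_pos: [0.4347, -0.0173, 0.2668]
tcp_rot: [2.136, 2.303, 0.0]
ft_force: [0.2, -0.3, 0.5]
width: 0.24
```

Run:
```python
from h import *
st()
c=cam('top');cv2.imwrite('pics/t10.png',c['color'])
P=cloud(c).reshape(-1,3);L=np.c_[[chest(p) for p in P[:,:2]*1000],P[:,2]*1000]
for n,z0,z1 in(('drawer bar',42,60),('lid bar',152,172)):
    m=(abs(L[:,1])<35)&(L[:,2]>z0)&(L[:,2]<z1)&(L[:,0]<-140)&(L[:,0]>-190);print(n,m.sum(),np.percentile(L[m][:,0],[2,50,98]).round(1))
```

```text
t 36.6 pos mm [434.7 -17.3 266.8] yaw 94.3 F [ 0.2 -0.3  0.5] w 21.1
drawer bar 88 [-160.8 -155.9 -150.5]
lid bar 104 [-160.4 -155.7 -149.9]
```

View pics/t10.png

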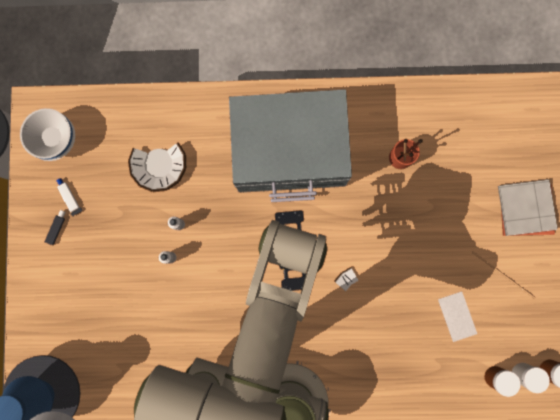

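The drawer is flush in the top view, with the lid bar at (293,197) and the drawer bar just under it. Next is a move above the lid bar.

step_arm --steps '[{"travel": [4,-0.1,0],"twist": -2.2},{"travel": [4,-0.1,0],"twist": 0},{"travel": [4,-0.1,0],"twist": 0},{"travel": [3.8,-0.2,0],"twist": 0},{"travel": [0,0,-2],"twist": 0},{"travel": [0,0,-2],"twist": 0},{"travel": [0,0,0],"twist": 0},{"travel": [0,0,0],"twist": 0}]'

```text
time_s: 37.65
tool_pos: [0.593, -0.0224, 0.2276]
tcp_rot: [2.183, 2.258, 0.001]
ft_force: [0.4, -0.2, 0.0]
width: 0.228
```

Run:
```python
from h import *
st();p=arm.sense()['tool_pos'];print(chest(p[:2]*1000))
c=cam('wrist');cv2.imwrite('pics/w11.png',c['color'])
P=cloud(c).reshape(-1,3);L=np.c_[[chest(p) for p in P[:,:2]*1000],P[:,2]*1000]
m=(abs(L[:,1])<58)&(L[:,2]>150)&(L[:,2]<172)&(L[:,0]<-135)&(L[:,0]>-190);print(m.sum(),np.percentile(L[m],[2,50,98],axis=0).round(1))
```

```text
t 37.65 pos mm [593.  -22.4 227.6] yaw 91.9 F [ 0.4 -0.2  0. ] w 20.1
[-1.55368064e+02 -1.53619429e-01]
3180 [[-160.5  -54.1  162. ]
 [-154.6   10.7  165.6]
 [-138.    55.9  167.6]]
```

View pics/w11.png

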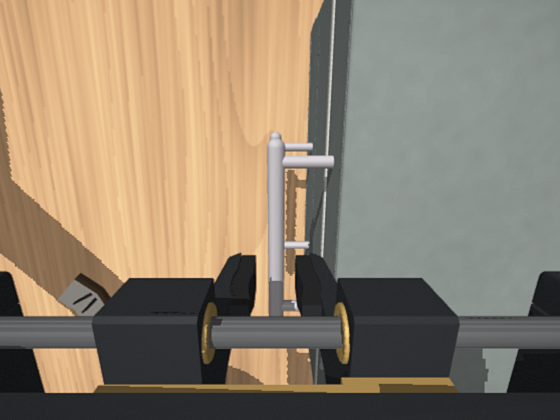

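The wrist view shows the lid bar at column 277, centred between the fingers. Descending.

step_arm --steps '[{"travel": [0,0,-2],"twist": 0},{"travel": [0,0,-1.5],"twist": 0},{"travel": [0,0,-1],"twist": 0},{"travel": [0,0,-0.7],"twist": 0},{"travel": [0,0,-0.5],"twist": 0},{"travel": [0,0,0],"twist": 0}]'

```text
time_s: 38.45
tool_pos: [0.5928, -0.0223, 0.1696]
tcp_rot: [-2.184, -2.258, 0.0]
ft_force: [-0.1, 0.5, 0.5]
width: 0.227
```

step_arm --steps '[{"travel": [0,0,0],"twist": 0},{"travel": [0,0,0],"twist": 0},{"travel": [0,0,0],"twist": 0},{"travel": [0,0,0],"twist": 0}]' --jaw 1 --grip_force 15

```text
time_s: 38.95
tool_pos: [0.5934, -0.0223, 0.1701]
tcp_rot: [2.183, 2.257, 0.002]
ft_force: [5.6, 0.6, 0.5]
width: 0.118
```

Run:
```python
from h import *
st();p=arm.sense()['tool_pos'];print(chest(p[:2]*1000))
pr=None
for a in np.arange(0,.62,.06):
    f=a+np.arctan2(24,275);x=120-276*np.cos(f);z=136+276*np.sin(f)
    if pr is not None: print(round(a,2),round(x-pr[0],1),round((x-pr[0])*.036,1),round(z-pr[1],1))
    pr=(x,z)
```

```text
t 38.95 pos mm [593.4 -22.3 170.1] yaw 91.9 F [5.6 0.6 0.5] w 10.4
[-1.55029117e+02 -1.35030161e-01]
0.06 1.9 0.1 16.4
0.12 2.9 0.1 16.3
0.18 3.9 0.1 16.1
0.24 4.8 0.2 15.8
0.3 5.8 0.2 15.5
0.36 6.7 0.2 15.1
0.42 7.6 0.3 14.7
0.48 8.5 0.3 14.2
0.54 9.3 0.3 13.7
0.6 10.1 0.4 13.1
```

The jaws are pinching the 10 mm bar. I'll lift it along its arc.

step_arm --steps '[{"travel": [0.19,0,1.64],"twist": 0},{"travel": [0.29,0.01,1.63],"twist": 0},{"travel": [0.39,0.01,1.61],"twist": 0},{"travel": [0.48,0.02,1.58],"twist": 0}]'

```text
time_s: 39.45
tool_pos: [0.6074, -0.0218, 0.2346]
tcp_rot: [2.183, 2.257, 0.003]
ft_force: [13.2, 0.3, -6.2]
width: 0.116
```

Run:
```python
from h import *
st()
c=cam('scene');cv2.imwrite('pics/s12.png',c['color'][100:330,120:420].repeat(2,0).repeat(2,1))
```

```text
t 39.45 pos mm [607.4 -21.8 234.6] yaw 91.9 F [13.2  0.3 -6.2] w 10.2
```

View pics/s12.png

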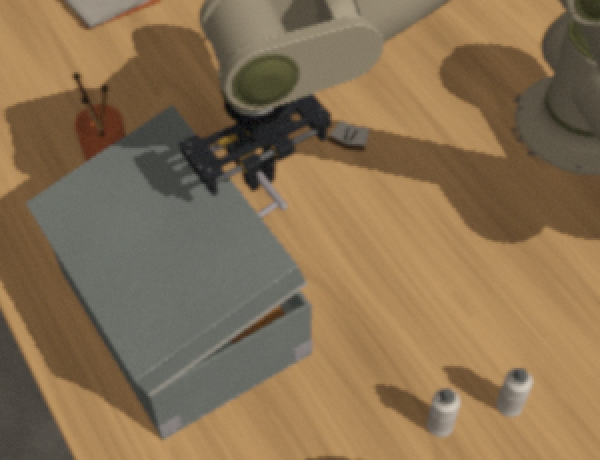

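The lid is rising. The tool is being pulled towards +x, so I'll lead slightly more in x.

step_arm --steps '[{"travel": [0.68,0.02,1.55],"twist": 0},{"travel": [0.72,0.02,1.51],"twist": 0},{"travel": [0.76,0.03,1.47],"twist": 0}]'

```text
time_s: 39.88
tool_pos: [0.6276, -0.0212, 0.2796]
tcp_rot: [-2.183, -2.257, 0.002]
ft_force: [3.9, -0.6, -4.1]
width: 0.119
```

step_arm --steps '[{"travel": [0.85,0.03,1.42],"twist": 0}]'

```text
time_s: 40.0
tool_pos: [0.636, -0.0209, 0.2938]
tcp_rot: [-2.183, -2.256, 0.003]
ft_force: [3.5, 0.1, -2.2]
width: 0.121
```

Run:
```python
from h import *
st()
c=cam('scene');cv2.imwrite('pics/s13.png',c['color'][100:330,120:420].repeat(2,0).repeat(2,1))
```

```text
t 40.0 pos mm [636.  -20.9 293.8] yaw 91.9 F [ 3.5  0.1 -2.2] w 10.6
```

View pics/s13.png

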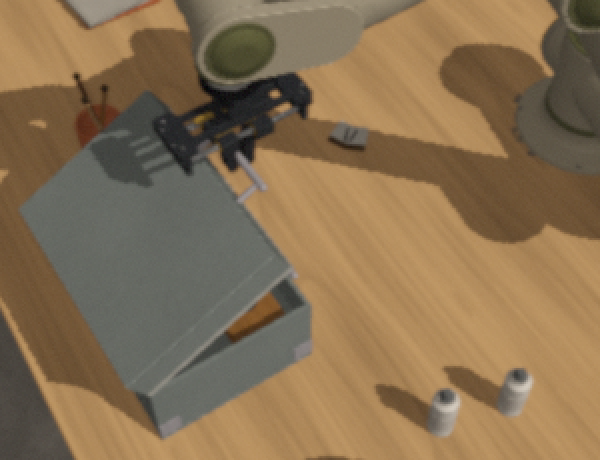

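step_arm --steps '[{"travel": [0.9,0.03,1.38],"twist": 0},{"travel": [0.97,0.03,1.33],"twist": 0},{"travel": [1.02,0.04,1.28],"twist": 0}]'

```text
time_s: 40.42
tool_pos: [0.6655, -0.02, 0.3329]
tcp_rot: [-2.184, -2.257, 0.001]
ft_force: [7.5, -1.1, -6.8]
width: 0.112
```

step_arm --steps '[{"travel": [0.9,0.03,1.2],"twist": 0},{"travel": [0.3,0,4],"twist": 0},{"travel": [0,0,5],"twist": 0},{"travel": [-2,0,4],"twist": 0},{"travel": [-5,0,1],"twist": 0},{"travel": [-5,0,0],"twist": 0},{"travel": [-5,0,0],"twist": 0},{"travel": [-3,0,0],"twist": 0}]' --jaw 0.72

```text
time_s: 41.42
tool_pos: [0.4745, -0.0192, 0.4861]
tcp_rot: [2.185, 2.257, -0.0]
ft_force: [0.1, 0.1, 0.3]
width: 0.284
```

Run:
```python
from h import *
st()
c=cam('scene');cv2.imwrite('pics/s14.png',c['color'][60:330,120:420].repeat(2,0).repeat(2,1))
```

```text
t 41.42 pos mm [474.5 -19.2 486.1] yaw 91.9 F [0.1 0.1 0.3] w 25.0
```

View pics/s14.png

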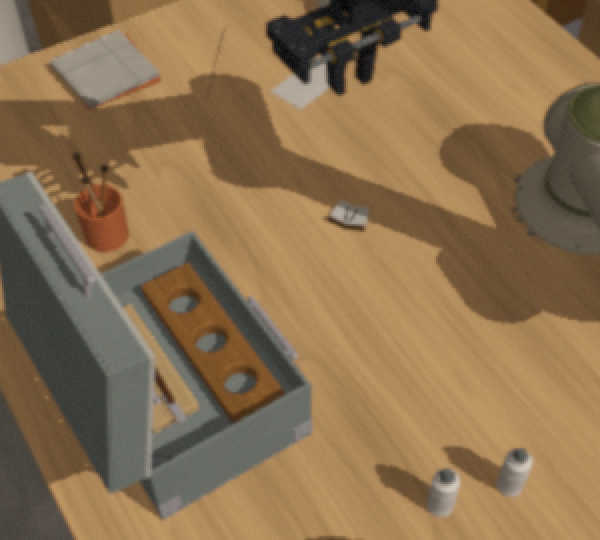

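The lid is open on its struts and the rack with its three holes is visible. Now I'll measure the bores and bottles.

Run:
```python
from h import *
c=cam('top');cv2.imwrite('pics/t15.png',c['color'])
P=cloud(c)
z=P[...,2]
L=(P[...,:2]*1000).reshape(-1,2);L=np.array([chest(p) for p in L]).reshape(420,560,2)
rack=(z>.097)&(z<.11)&(abs(L[...,1])<150)&(abs(L[...,0]+55)<50)
print('rack',np.percentile(L[rack],[1,50,99],axis=0).round(1),np.median(z[rack]))
hole=(z>.06)&(z<.092)&(abs(L[...,1])<110)&(abs(L[...,0]+55)<27)
n,l,s,_=cv2.connectedComponentsWithStats(hole.astype(np.uint8))
for i in range(1,n):
    if s[i,4]>20: print('hole',s[i,4],L[l==i].mean(0).round(1),(L[l==i].max(0)+L[l==i].min(0))/2,np.ptp(L[l==i],axis=0),np.median(z[l==i]))
for n in['top','scene']:
    P=cloud(cam(n)).reshape(-1,3)
    for b in[(.529,.320),(.430,.347)]:
        m=(np.hypot(P[:,0]-b[0],P[:,1]-b[1])<.035)
        q=P[m]
        for z0,z1 in((.015,.07),(.074,.09),(.09,.11)):
            k=q[(q[:,2]>z0)&(q[:,2]<z1)]
            if len(k)>3:print(n,b,z0,len(k),'ctr',cv2.minEnclosingCircle((k[:,:2]*1000).astype(np.float32)),k[:,2].max().round(4))
```

```text
rack [[ -94.2 -133.2]
 [ -55.1   -3.2]
 [ -16.8  133. ]] 0.10229433249216036
hole 189 [-51.9 -81.2] [-52.86634136 -81.32985008] [42.7208544  43.29871135] 0.07757064288552251
hole 187 [-51.7  -0.5] [-52.06650496  -0.31981271] [40.86671813 44.00816479] 0.07752141034585414
hole 193 [-51.9  80.9] [-52.27817055  81.01533938] [41.86994092 44.00283747] 0.07802561033487776
top (0.529, 0.32) 0.015 53 ctr ((528.9855346679688, 322.3207702636719), 18.54046058654785) 0.0697
top (0.529, 0.32) 0.074 74 ctr ((530.06396484375, 322.32061767578125), 18.04241943359375) 0.09
top (0.529, 0.32) 0.09 33 ctr ((529.064453125, 322.4573974609375), 10.505321502685547) 0.1071
top (0.43, 0.347) 0.015 51 ctr ((430.3466491699219, 346.3571472167969), 17.708675384521484) 0.0679
top (0.43, 0.347) 0.074 74 ctr ((430.3987731933594, 348.52203369140625), 17.844924926757812) 0.0898
top (0.43, 0.347) 0.09 40 ctr ((429.90728759765625, 348.2044982910156), 11.474190711975098) 0.1076
scene (0.529, 0.32) 0.015 124 ctr ((533.0890502929688, 325.2065734863281), 17.995561599731445) 0.0699
scene (0.529, 0.32) 0.074 95 ctr ((531.9199829101562, 323.87139892578125), 18.276229858398438) 0.0899
scene (0.529, 0.32) 0.09 45 ctr ((532.09814453125, 324.5919494628906), 9.737223625183105) 0.1035
scene (0.43, 0.347) 0.015 136 ctr ((433.3309326171875, 350.57159423828125), 17.809175491333008) 0.07
scene (0.43, 0.347) 0.074 91 ctr ((431.58514404296875, 349.0758972167969), 19.16095733642578) 0.0893
scene (0.43, 0.347) 0.09 46 ctr ((433.7222595214844, 349.50714111328125), 11.660655975341797) 0.1029
```

View pics/t15.png

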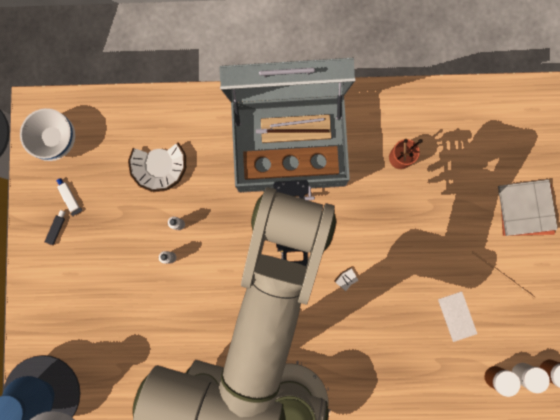

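The bores match the given spacing at chest (-55, 0 and ±80). The bottles are at (530,322) and (430.5,348). I'll take bottle 1 to the +80 hole and bottle 2 to the -80 hole.

step_arm --steps '[{"travel": [0.55,3.42,-2],"twist": 9},{"travel": [0.55,3.42,-2],"twist": 9},{"travel": [0.55,3.42,-2],"twist": 9},{"travel": [0.55,3.42,-2],"twist": 9},{"travel": [0.55,3.42,-2],"twist": 9},{"travel": [0.55,3.42,-2],"twist": 9},{"travel": [0.55,3.42,-2],"twist": 9},{"travel": [0.55,3.42,-2],"twist": 9}]' --jaw 0

```text
time_s: 42.62
tool_pos: [0.5222, 0.2556, 0.3237]
tcp_rot: [-0.432, -3.11, 0.001]
ft_force: [-0.6, -0.1, 0.5]
width: 0.998
```

step_arm --steps '[{"travel": [0.55,3.42,-3],"twist": 9},{"travel": [0.55,3.42,-4],"twist": 9},{"travel": [0,0,-4],"twist": 0.2},{"travel": [0,0,0],"twist": 0},{"travel": [0,0,0],"twist": 0}]'

```text
time_s: 43.25
tool_pos: [0.5332, 0.3225, 0.2169]
tcp_rot: [-0.056, 3.14, 0.001]
ft_force: [0.0, 0.2, 0.3]
width: 1.0
```

Run:
```python
from h import *
st();c=cam('wrist');cv2.imwrite('pics/w16.png',c['color'])
P=cloud(c).reshape(-1,3)
m=(np.hypot(P[:,0]-.53,P[:,1]-.3225)<.04)
for z0,z1 in((.015,.07),(.07,.085),(.09,.11)):
    k=P[m];k=k[(k[:,2]>z0)&(k[:,2]<z1)]
    if len(k)>3: print(z0,len(k),cv2.minEnclosingCircle((k[:,:2]*1000).astype(np.float32)),k[:,2].max())
```

```text
t 43.25 pos mm [533.2 322.5 216.9] yaw -177.9 F [0.  0.2 0.3] w 88.0
0.015 338 ((526.49267578125, 323.8336486816406), 17.806861877441406) 0.06995454993229622
0.07 642 ((529.5238647460938, 323.8208312988281), 17.946470260620117) 0.08499444034555426
0.09 435 ((528.8233032226562, 323.536376953125), 11.078208923339844) 0.1028837726369686
```

View pics/w16.png

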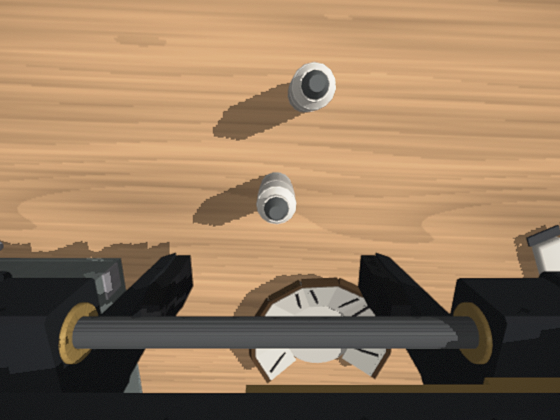

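The wrist view shows bottle 1 at pixel (276,203), world (529.5,323.3). I'll correct by about 4 mm and descend.

step_arm --steps '[{"travel": [-0.36,0.1,-3],"twist": 0},{"travel": [0,0,-3],"twist": 0},{"travel": [0,0,-3],"twist": 0},{"travel": [0,0,-3],"twist": 0},{"travel": [0,0,-1.7],"twist": 0},{"travel": [0,0,-0.8],"twist": 0},{"travel": [0,0,0],"twist": 0},{"travel": [0,0,0],"twist": 0}]'

```text
time_s: 44.3
tool_pos: [0.5292, 0.3236, 0.0718]
tcp_rot: [-0.057, 3.139, 0.001]
ft_force: [0.4, 0.0, 0.9]
width: 0.996
```

step_arm --steps '[{"travel": [0,0,0],"twist": 0},{"travel": [0,0,0],"twist": 0},{"travel": [0,0,0],"twist": 0},{"travel": [0,0,0],"twist": 0},{"travel": [0,0,0],"twist": 0},{"travel": [0,0,0],"twist": 0}]' --jaw 1 --grip_force 20

```text
time_s: 45.05
tool_pos: [0.5287, 0.3234, 0.0707]
tcp_rot: [0.057, -3.141, 0.0]
ft_force: [-0.3, -0.2, -0.0]
width: 0.401
```

step_arm --steps '[{"travel": [0,0,2],"twist": 0},{"travel": [0,0,4],"twist": 0},{"travel": [0,0,5],"twist": 0},{"travel": [0,0,5],"twist": 0},{"travel": [0,0,4],"twist": 0},{"travel": [0,0,0],"twist": 0}]'

```text
time_s: 45.8
tool_pos: [0.5292, 0.3237, 0.2737]
tcp_rot: [-0.057, 3.135, 0.003]
ft_force: [0.1, -0.6, -1.9]
width: 0.4
```

Run:
```python
from h import *
st();c=cam('scene');cv2.imwrite('pics/s17.png',c['color'][160:400,200:480].repeat(2,0).repeat(2,1));print(world((-55,80)))
```

```text
t 45.8 pos mm [529.2 323.7 273.7] yaw -177.9 F [ 0.1 -0.6 -1.9] w 35.2
[690.44625409  61.36117036]
```

View pics/s17.png

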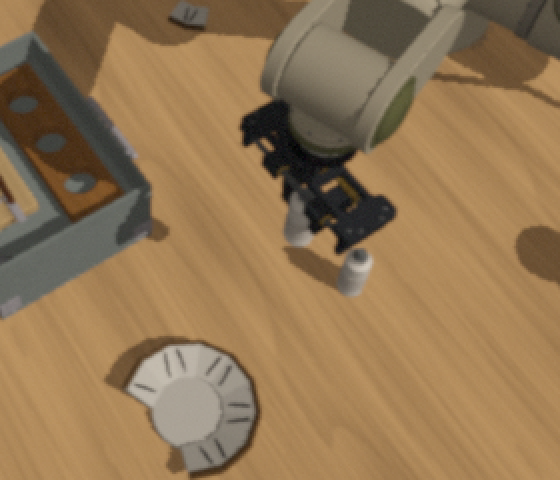

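step_arm --steps '[{"travel": [0,-4.4,0],"twist": 0},{"travel": [0,-4.4,0],"twist": 0},{"travel": [0,-4.4,0],"twist": 0},{"travel": [1.5,-4.4,0],"twist": 0},{"travel": [3,-4.4,0],"twist": 0},{"travel": [4,-4.23,0],"twist": 0},{"travel": [4,0,0],"twist": 0},{"travel": [3.6,0,0],"twist": 0}]'

```text
time_s: 46.85
tool_pos: [0.6906, 0.0602, 0.2681]
tcp_rot: [0.055, -3.137, -0.001]
ft_force: [0.2, -0.0, -0.7]
width: 0.4
```

step_arm --steps '[{"travel": [0,0,0],"twist": 0},{"travel": [0,0,0],"twist": 0},{"travel": [0,0,0],"twist": 0}]'

```text
time_s: 47.22
tool_pos: [0.6889, 0.0613, 0.2708]
tcp_rot: [0.058, -3.14, -0.0]
ft_force: [0.1, -0.4, -1.5]
width: 0.402
```

Run:
```python
from h import *
st();c=cam('scene');cv2.imwrite('pics/s18.png',c['color'][110:330,120:400].repeat(2,0).repeat(2,1))
```

```text
t 47.23 pos mm [688.9  61.3 270.8] yaw -177.9 F [ 0.1 -0.4 -1.5] w 35.4
```

View pics/s18.png

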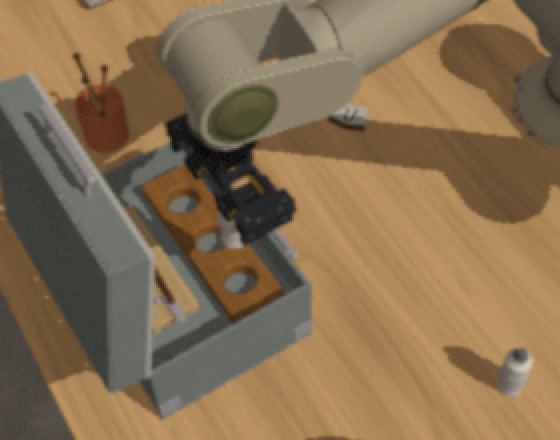

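step_arm --steps '[{"travel": [0.1,0,-3],"twist": 0},{"travel": [0,0,-3],"twist": 0},{"travel": [0,0,-2],"twist": 0},{"travel": [0,0,-1],"twist": 0},{"travel": [0,0,-1],"twist": 0},{"travel": [0,0,-1],"twist": 0},{"travel": [0,0,0],"twist": 0},{"travel": [0,0,0],"twist": 0}]'

```text
time_s: 48.28
tool_pos: [0.6909, 0.0611, 0.1612]
tcp_rot: [-0.058, 3.14, -0.0]
ft_force: [-0.9, 0.2, -1.6]
width: 0.402
```

Run:
```python
from h import *
st();c=cam('scene');cv2.imwrite('pics/s19.png',c['color'][150:300,180:360].repeat(4,0).repeat(4,1))
```

```text
t 48.27 pos mm [690.9  61.1 161.2] yaw -177.9 F [-0.9  0.2 -1.6] w 35.4
```

View pics/s19.png

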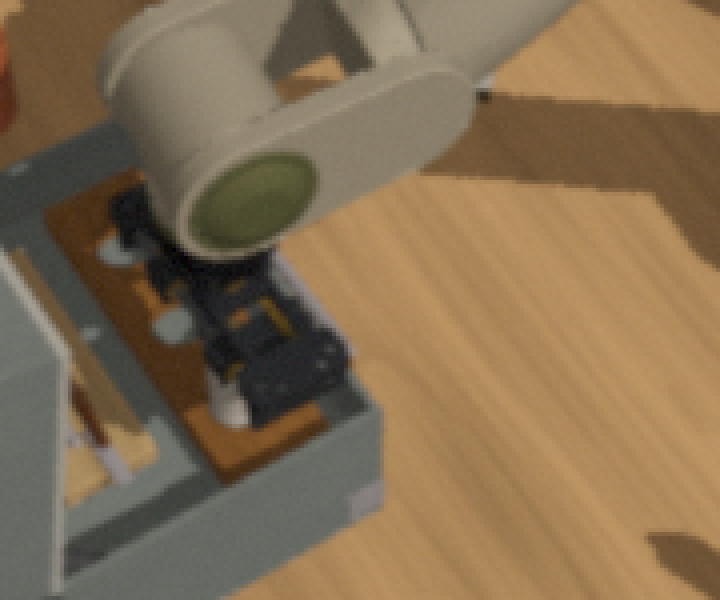

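The bottle is entering the hole freely, with no contact force.

step_arm --steps '[{"travel": [0,0,-0.5],"twist": 0},{"travel": [0,0,-0.4],"twist": 0},{"travel": [0,0,-0.15],"twist": 0},{"travel": [0,0,0],"twist": 0}]'

```text
time_s: 48.82
tool_pos: [0.6906, 0.0611, 0.1501]
tcp_rot: [0.057, -3.141, -0.0]
ft_force: [0.2, 0.4, -1.3]
width: 0.401
```

step_arm --steps '[{"travel": [0,0,0],"twist": 0},{"travel": [0,0,0],"twist": 0},{"travel": [0,0,0],"twist": 0}]' --jaw 0.35

```text
time_s: 49.2
tool_pos: [0.6907, 0.0611, 0.1505]
tcp_rot: [-0.057, 3.141, -0.0]
ft_force: [-0.3, 0.7, 0.7]
width: 0.648
```

step_arm --steps '[{"travel": [0,0,1],"twist": 0},{"travel": [0,0,2],"twist": 0},{"travel": [0,0,4],"twist": 0},{"travel": [0,0,4],"twist": 0},{"travel": [-3,0,3],"twist": 0},{"travel": [-4,3,0],"twist": 0},{"travel": [-4,4,0],"twist": 0},{"travel": [-4,4,0],"twist": 0}]'

```text
time_s: 50.2
tool_pos: [0.5392, 0.172, 0.2912]
tcp_rot: [-0.056, 3.14, 0.0]
ft_force: [0.4, 0.1, 0.8]
width: 0.654
```

Run:
```python
from h import *
st();c=cam('scene');cv2.imwrite('pics/s20.png',c['color'][110:330,120:400].repeat(2,0).repeat(2,1))
P=cloud(cam('top')).reshape(-1,3)
k=P[(np.hypot(P[:,0]-.4305,P[:,1]-.348)<.04)&(P[:,2]>.07)&(P[:,2]<.11)];print(len(k),cv2.minEnclosingCircle((k[:,:2]*1000).astype(np.float32)) if len(k)>3 else 0)
```

```text
t 50.2 pos mm [539.2 172.  291.2] yaw -177.9 F [0.4 0.1 0.8] w 57.5
121 ((429.89569091796875, 348.4613037109375), 17.727914810180664)
```

View pics/s20.png

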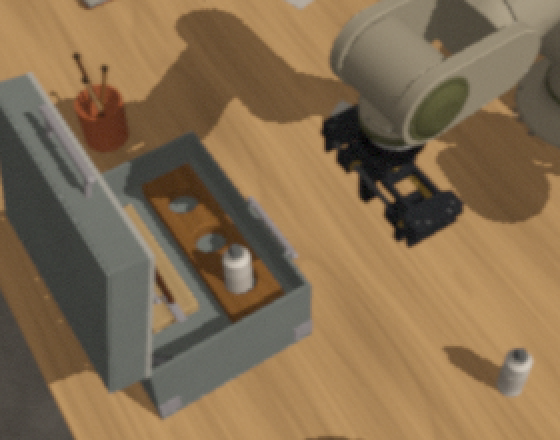

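Bottle 1 stands upright in the +80 hole, and bottle 2 is still at about (430,348.4).

step_arm --steps '[{"travel": [-2.2,3.6,-1],"twist": 0},{"travel": [-2.2,3.6,-1],"twist": 0},{"travel": [-2.2,3.6,-1],"twist": 0},{"travel": [-2.2,3.6,-1],"twist": 0},{"travel": [-2.1,3.3,-2],"twist": 0},{"travel": [0,0,-2],"twist": 0},{"travel": [0,0,0],"twist": 0},{"travel": [0,0,0],"twist": 0}]' --jaw 0

```text
time_s: 51.3
tool_pos: [0.4325, 0.3479, 0.2113]
tcp_rot: [-0.056, 3.14, 0.001]
ft_force: [-0.2, 0.1, -0.4]
width: 1.0
```

Run:
```python
from h import *
st();c=cam('wrist')
P=cloud(c).reshape(-1,3)
m=(np.hypot(P[:,0]-.43,P[:,1]-.348)<.04)
for z0,z1 in((.07,.085),(.09,.11)):
    k=P[m];k=k[(k[:,2]>z0)&(k[:,2]<z1)]
    if len(k)>3: print(z0,len(k),cv2.minEnclosingCircle((k[:,:2]*1000).astype(np.float32)),k[:,2].max())
```

```text
t 51.3 pos mm [432.5 347.9 211.3] yaw -178.0 F [-0.2  0.1 -0.4] w 88.0
0.07 669 ((429.9057312011719, 349.9256286621094), 17.834428787231445) 0.08498902429523564
0.09 458 ((429.64691162109375, 349.0768127441406), 11.129024505615234) 0.1027394968947829
```

step_arm --steps '[{"travel": [-0.25,0.12,-3],"twist": 0},{"travel": [0,0,-3],"twist": 0},{"travel": [0,0,-3],"twist": 0},{"travel": [0,0,-2.5],"twist": 0},{"travel": [0,0,-1.7],"twist": 0},{"travel": [0,0,-0.8],"twist": 0},{"travel": [0,0,0],"twist": 0},{"travel": [0,0,0],"twist": 0}]'

```text
time_s: 52.35
tool_pos: [0.4297, 0.3494, 0.0711]
tcp_rot: [-0.057, 3.14, 0.001]
ft_force: [0.8, 0.1, 0.5]
width: 0.999
```

step_arm --steps '[{"travel": [0,0,0],"twist": 0},{"travel": [0,0,0],"twist": 0},{"travel": [0,0,0],"twist": 0},{"travel": [0,0,0],"twist": 0},{"travel": [0,0,0],"twist": 0},{"travel": [0,0,0],"twist": 0}]' --jaw 1 --grip_force 20

```text
time_s: 53.1
tool_pos: [0.4292, 0.3493, 0.0702]
tcp_rot: [0.057, -3.141, 0.0]
ft_force: [0.7, -0.9, 0.3]
width: 0.399
```

step_arm --steps '[{"travel": [0,0,2],"twist": 0},{"travel": [0,0,4],"twist": 0},{"travel": [0,0,5],"twist": 0},{"travel": [0,0,5],"twist": 0},{"travel": [0,0,5],"twist": 0},{"travel": [0,0,0],"twist": 0}]'

```text
time_s: 53.85
tool_pos: [0.4298, 0.3497, 0.2836]
tcp_rot: [-0.058, 3.135, 0.005]
ft_force: [0.2, -0.2, -2.0]
width: 0.402
```

Run:
```python
from h import *
st();print(world((-55,-80)))
```

```text
t 53.85 pos mm [429.8 349.7 283.6] yaw -177.9 F [ 0.2 -0.2 -2. ] w 35.4
[696.22552714 -98.53442058]
```

step_arm --steps '[{"travel": [0.5,-4.5,0],"twist": 0},{"travel": [0.5,-4.5,0],"twist": 0},{"travel": [0.5,-4.5,0],"twist": 0},{"travel": [0.5,-4.5,0],"twist": 0},{"travel": [0.5,-4.5,0],"twist": 0},{"travel": [0.5,-4.5,0],"twist": 0},{"travel": [1,-4.5,0],"twist": 0},{"travel": [2,-4.5,0],"twist": 0}]'

```text
time_s: 54.85
tool_pos: [0.4886, -0.012, 0.2789]
tcp_rot: [0.057, -3.139, -0.001]
ft_force: [1.1, 0.7, -1.6]
width: 0.405
```

step_arm --steps '[{"travel": [3,-4.5,0],"twist": 0},{"travel": [4,-4.3,0],"twist": 0},{"travel": [4,0,0],"twist": 0},{"travel": [4,0,0],"twist": 0},{"travel": [4,0,0],"twist": 0},{"travel": [1.6,0,0],"twist": 0},{"travel": [0,0,0],"twist": 0},{"travel": [0,0,0],"twist": 0}]'

```text
time_s: 55.85
tool_pos: [0.6945, -0.0987, 0.2794]
tcp_rot: [0.057, -3.139, -0.001]
ft_force: [0.0, 0.2, -2.3]
width: 0.404
```

Run:
```python
from h import *
st()
```

```text
t 55.85 pos mm [694.5 -98.7 279.4] yaw -177.9 F [ 0.   0.2 -2.3] w 35.6
```

step_arm --steps '[{"travel": [0.1,0,-3],"twist": 0},{"travel": [0,0,-3],"twist": 0},{"travel": [0,0,-2],"twist": 0},{"travel": [0,0,-1.5],"twist": 0},{"travel": [0,0,-1],"twist": 0},{"travel": [0,0,-1],"twist": 0},{"travel": [0,0,-0.3],"twist": 0},{"travel": [0,0,0],"twist": 0}]'

```text
time_s: 56.85
tool_pos: [0.6963, -0.0987, 0.1624]
tcp_rot: [-0.057, 3.141, -0.0]
ft_force: [-0.4, 0.2, -0.3]
width: 0.405
```

Run:
```python
from h import *
st()
```

```text
t 56.85 pos mm [696.3 -98.7 162.4] yaw -177.9 F [-0.4  0.2 -0.3] w 35.6
```

step_arm --steps '[{"travel": [0,0,-0.5],"twist": 0},{"travel": [0,0,-0.5],"twist": 0},{"travel": [0,0,-0.25],"twist": 0},{"travel": [0,0,0],"twist": 0}]'

```text
time_s: 57.35
tool_pos: [0.6961, -0.0987, 0.1495]
tcp_rot: [0.057, -3.141, -0.0]
ft_force: [-0.1, 0.4, -1.6]
width: 0.403
```

step_arm --steps '[{"travel": [0,0,0],"twist": 0},{"travel": [0,0,0],"twist": 0},{"travel": [0,0,0],"twist": 0}]' --jaw 0.35

```text
time_s: 57.72
tool_pos: [0.6963, -0.0987, 0.15]
tcp_rot: [-0.057, 3.141, -0.0]
ft_force: [-0.1, -0.2, -0.3]
width: 0.648
```

step_arm --steps '[{"travel": [0,0,1],"twist": 0},{"travel": [0,0,2],"twist": 0},{"travel": [0,0,4],"twist": 0},{"travel": [0,0,4],"twist": 0},{"travel": [-3,0,3],"twist": 0},{"travel": [-5,0,0],"twist": 0},{"travel": [-5,0,0],"twist": 0},{"travel": [-5,-2,0],"twist": 0}]'

```text
time_s: 58.72
tool_pos: [0.5145, -0.118, 0.2908]
tcp_rot: [-0.06, 3.14, -0.001]
ft_force: [0.7, -0.9, 0.2]
width: 0.65
```

step_arm --steps '[{"travel": [-4,-4,0],"twist": 0},{"travel": [-4,-4,0],"twist": 0},{"travel": [0,-4,0],"twist": 0},{"travel": [0,0,0],"twist": 0},{"travel": [0,0,0],"twist": 0}]'

```text
time_s: 59.35
tool_pos: [0.4362, -0.2382, 0.2901]
tcp_rot: [-0.058, 3.141, -0.0]
ft_force: [-0.4, 1.1, -0.2]
width: 0.652
```

Run:
```python
from h import *
st();c=cam('scene');cv2.imwrite('pics/s22.png',c['color'][110:400,100:400].repeat(2,0).repeat(2,1))
c=cam('top');cv2.imwrite('pics/t22.png',c['color'])
P=cloud(c).reshape(-1,3);L=np.c_[[chest(p) for p in P[:,:2]*1000],P[:,2]*1000]
m=(abs(L[:,1])<35)&(L[:,2]>42)&(L[:,2]<60)&(L[:,0]<-140)&(L[:,0]>-190);print('drawer bar',m.sum(),np.percentile(L[m][:,0],[2,50,98]).round(1))
for y in(-80,80):
    k=L[(np.hypot(L[:,0]+55,L[:,1]-y)<25)&(L[:,2]>145)&(L[:,2]<200)]
    for z0,z1 in((145,170),(170,190)):
        q=k[(k[:,2]>z0)&(k[:,2]<z1)]
        if len(q)>3: print(y,z0,len(q),np.round(cv2.minEnclosingCircle(q[:,:2].astype(np.float32))[0],1),q[:,2].max())
def rep(n,u0,u1,v0,v1,z0,z1):
    q=cloud(c)[v0:v1,u0:u1].reshape(-1,3);q=q[(q[:,2]>z0)&(q[:,2]<z1)];print(n,q.mean(0).round(4),cv2.minAreaRect((q[:,:2]*1000).astype(np.float32))[0])
rep('shard',332,362,262,294,.008,.05)
rep('mug',385,420,138,170,.07,.1)
rep('dish',125,190,140,195,.01,.05)
```

```text
t 59.35 pos mm [ 436.2 -238.2  290.1] yaw -177.9 F [-0.4  1.1 -0.2] w 57.4
drawer bar 88 [-160.6 -155.5 -150.1]
-80 145 102 [-53.6 -79.6] 169.40551719726972
-80 170 32 [-56.  -81.2] 180.37219944167225
80 145 103 [-54.3  79.2] 169.8834044207851
80 170 31 [-54.6  81. ] 180.92932890174396
shard [ 0.3603 -0.1467  0.0125] (374.2043762207031, -146.08102416992188)
mug [ 0.7157 -0.3514  0.082 ] (717.919189453125, -351.5401916503906)
dish [0.6973 0.3832 0.023 ] (697.8926391601562, 382.1707458496094)
```

View pics/s22.png

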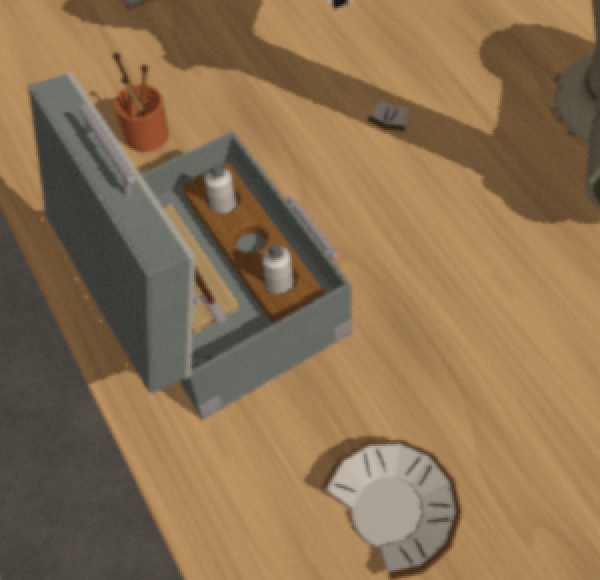

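View pics/t22.png

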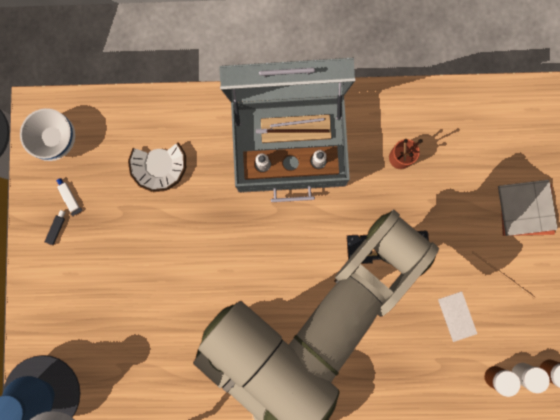

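The scene view shows both bottles upright in the outer holes, the drawer flush and the lid open. The dish and mug read unchanged. The arm hides the shard in the top view, but in the scene view it sits at the same pixel as at the start, (294,168). Handing in.

Run:
```python
from h import *
c=cam('scene');P0=np.load('scene0.npz')['P'];P=cloud(c)
for Q in(P0,P):
    q=Q[158:178,280:308].reshape(-1,3);q=q[(q[:,2]>.008)&(q[:,2]<.04)];print('shard',len(q),q.mean(0).round(4))
print(arm.finish_job())
```

```text
shard 140 [ 0.3576 -0.1747  0.0111]
shard 131 [ 0.3575 -0.1746  0.0107]
the job is handed in; nothing more can be done
None
```

The job is done and was handed in at about 59 s of the 208 s allowed, in the order asked; the hand-in reports no verdict.

- **Cartons:** All three lie flat in the drawer. One was knocked a few centimetres aside during the run, so I measured it again before picking it up. I first pulled the drawer out about 26 mm further, to make room under the lid handle.
- **Drawer:** I pushed it home slowly with the lid still shut, slowing to 1 mm steps at the end. It met its stop at about 7 N. The last check put its handle where it should be when fully home, 155 mm in front of the chest's centre.
- **Lid:** I lifted it by the handle past the balance point and let go; it is standing open on its struts.
- **Bottles:** The two that were there stand cap up in the two outer holes, within about 2 mm of centre. Their caps read about 180 mm over the bench against an expected 178 mm.
- **Dish, mug and shard:** All read within about 1.5 mm of where they started. The last top view gave a wrong position for the shard because the arm was in the way; the scene camera showed it unmoved (0.1 mm).

I could not see the cartons again once the drawer was shut. The highest force reading after any move was about 15 N, while lifting the lid.

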